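# Load a tissue block into the block clamp with sprung tongs

## Task

Take the sprung tongs off their stand, squeeze them to pick up the blue tissue block from the cold plate, and set it gently, flat and square, between the jaws of the clamp; never touch the block with the gripper itself and never drop it. Hang the tongs back on their stand and swing the clamp's red-knobbed cam lever over its high point until it snaps fully closed on the block, in either order once the block is set down. Leave the other blocks where they are.

Things in the scene. Friction and masses are not known exactly. Their poses are not given: they have to be found in the camera images.
- block_center (a point): Centre of the blue plastic cassette to load, 5 mm above its underside: 40 mm long (x), 28 mm wide (y), 10 mm thick, z up, about 30 g, with an ivory wax slab 30 x 21 x 6 mm on top. It starts flat on the black cold plate (190 x 220 mm, top 24 mm above the bench) with three like blocks, yellow, green and white, centres at least 70 mm apart.
- tongs: Sprung steel tongs hanging jaws down, 90 g, z up. Origin: centre of the square cross bar at their top (96 mm along x, 8 x 8 mm). A 40 mm wide hub carries two arms, at +y and -y, hinged 18.5 mm either side and sprung apart; they move together, so squeezing across y shuts the jaws. Nothing rises over 5 mm above the bar's centre. A half turn about z gives the same tongs.
- tongs_grip (a point): Midway between the tongs' two red finger pads (22 mm wide along x, 44 mm tall), 38 mm below the bar's centre; squeeze here along y. Width over the pads here: 58 mm free, 55 mm lightly held (jaw gap 52 mm), 48.5 mm with the jaws on a block. Each pad pushes out with 4.5 N free, 7 N at 55 mm, 13 N at 48.5 mm. Opening past 58 mm lets the tongs go.
- tongs_tip (a point): Midway between the lower ends of the tongs' jaws, 117 mm below the bar's centre (jaw ends within 2 mm of this height). The black rubber jaws are 20 mm wide (x) and 26 mm tall, 61 mm apart when free; open, they measure 74 mm outside. Axes as the tongs.
- tongs_left (a joint): Squeeze angle of each arm of the tongs: 0 when free, about 0.04 to 0.05 lightly held, about 0.13 when the jaws meet a block's 28 mm sides, 0.22 at most. Jaw gap is about 61 mm minus 235 mm per rad.
- stand_rest (a point): Tongs stand: where the bar's centre belongs, 140 mm above the bench, z up. Two steel posts 34 mm either side along x, 8 mm thick, each with a flat notch 18 mm wide (y) between lips 8 mm tall; the bar lies across both notches, its centre 4 mm above their floors. Beside the posts (y) it is free. Lift the tongs 130 mm for the jaws to clear the posts. Base 110 x 80 x 8 mm.
- clamp_seat (a point): Clamp: centre of its aluminium platform top, 32 mm above the bench, where the middle of the block's underside belongs, z up. Jaws at both ends along x, 47.4 mm apart, 10 mm tall, take the block's 40 mm length; along y it is open, 60 mm wide. The fixed jaw is at +x; closing the lever, the moving jaw at -x pushes the block up to 7 mm against it and holds it with about 10 N.
- cam_lever (a joint): Angle of the clamp's cam lever: 0 open (sprung against its stop, pointing along the clamp's +y), growing counter-clockwise seen from above. It springs back to 0 if let go before the high point at 1.4 rad; past that it snaps by itself to the stop at 2.0 rad, fully closed.
- lever_pivot (a point): Axis of the cam lever (vertical), 72 mm from the platform's centre on the clamp's -x side, at the height of the lever bar, 40 mm above the bench. Same axes as the clamp.
- lever_knob (a point): Centre of the upright red knob at the end of the cam lever, 60 mm from the pivot, 57 mm above the bench: a cylinder 18 mm across from 36 to 70 mm above the bench. Pushing it along its circle takes up to about 12 N.
- block_yellow: Another tissue block, yellow, 40 x 28 x 16 mm, on the cold plate; leave it. Origin at the centre of its underside.
- block_green: Another tissue block, green, 40 x 28 x 16 mm, on the cold plate; leave it. Origin at the centre of its underside.
- block_white: Another tissue block, white, 40 x 28 x 16 mm, on the cold plate; leave it. Origin at the centre of its underside.

How it is judged:
By the outcome, as a careful person would: the job done as asked, in the order asked, and still so for the second after the job is handed in, with the robot touching nothing.
It also fails if it takes over 72 s, if anything falls off the work surface, if the arm or the gripper's body presses on something with over 40 N, if the wrist force passes 120 N, or if a joint passes its speed limit or range.

## Robot

A 6-joint arm with a two-finger parallel gripper is mounted at the origin on the work surface. World frame = base frame: x ahead of the robot, y to its left, z up, the work surface at z = 0. Lengths are in m, angles in rad, forces in N, time in s.
With the tool pointing down it reaches from about 0.325 to 0.85 m from the base axis. Payload 15.5 kg.
Tool frame: the origin (TCP) lies at the very end of the fingers, on their centre line; the grasp point (between the pads) lies robot.grip_point_offset behind it (robot.grip_point_offset is the distance from the TCP to the grasp point, in m); z points along the fingers, x is the direction in which the jaws open and shut, and the axes are right-handed (so a half turn about z gives the same grasp; the last joint's range is limited). The gripper opens to 91 mm and grips with 3 to 60 N. Pads are 32 mm wide; open, the fingers measure 118 mm over their backs; the gripper's body (76 mm by 178 mm) begins 60 mm behind the grasp point.
Start: joints at [1.046, 0.494, 1.345, -0, 1.302, -0.096], TCP at [0.26, 0.568, 0.214] pointing down, gripper open.
Joint ranges: [-2.91, 2.91], [-0.82, 2.16], [0.22, 2.67], [-1.22, 4.37], [0.12, 2.79], [-3.08, 3.08]. Speed limits (rad/s): [1.89, 1.89, 2.57, 3.01, 3.01, 3.01].

## Interface

Orientations are given as a unit quaternion [x, y, z, w].
In Python, from cell import telemetry, viewer, robot gives the robot as it stands.
- The arm moves only by the shell command python3 -m jog 'ROWS' [FORCE]. ROWS is text: rows parted by semicolons, each of 5 numbers parted by spaces: the shift along the world's x, y, z in cm, then the turn about the world's z in degrees, then the opening, from 0 (shut) to 1 (fully open). In form: x y z spin gripper; .... A call has exactly 5 rows; each row shifts and turns the commanded pose from where the row before left it; what a row does not reach is not made up. A row lasts 1/8 s, in which the tool goes at most 62.5 mm and 10.7 degrees, less where a joint would pass 70% of its speed; a pose out of reach is approached as far as the arm can. A call is refused whole if a number of a shift passes 6.25 or a number of a turn 10.7, either way. A call with a gripper value outside its range is refused whole. The fingers move at their own pace and stop on an object; FORCE is the grip in N (left out, the last holds). Time passes only in rows, so rows that do not move let the fingers close, or fill a call up. It gives the time, the measured TCP pose, the force and the opening at its end, in the units of the state.
- telemetry.observe(): the state, without advancing time (a new reading comes with each control period).
- viewer.snapshot(name): name is "scene" or "top"; returns the picture (384x512x3 uint8, red, green, blue); there is no depth.
- viewer.camera_model(name): a dict with "fx", "fy", "cx", "cy" (pixels), "k1" (the pictures are not rectified: a ray, as slopes to the right and down, at radius r is drawn at 1 + k1 r^2 times it, then the intrinsics apply), "view" (4x4, takes a point from world to camera coordinates). Camera axes: x right, y down, z forward; pixel columns grow to the right and rows downward; lengths in m; the calibration is good to about 2 mm. A picture is of the moment at which its call begins. camera_model takes no time and is no camera call.
- robot.close_job(): hands the job in, once; it reports no verdict.
The state is a dict: "time_s": time; "q": joint angles; "dq": joint speeds; "effort": joint torques, N m; "tcp_pos": TCP position; "tcp_rot": TCP orientation; "wrist_force": force on the tool from outside, world axes, zero at the start; "wrist_torque": the same for the moment, N m; "finger_gap": finger opening in m.
Only numpy, scipy, OpenCV 4.12 (cv2) and the standard library are available. Lean on these libraries where they do the work, as an engineer would, in place of code of your own. Each camera call takes 0.05 s, during which the arm holds its last target.

## Working session

There is one attempt and no reset: what is moved stays moved. The work goes in short steps, Python scripts to look and compute and a shell command to move; the robot and the scene stay as the last step left them, time stands still between calls to the robot, and variables do not carry over. Pictures are saved under pics/ and viewed, and the job is handed in when it is done.

```bash
ls; mkdir -p pics
python3 - <<'E'
from cell import telemetry, viewer, robot
import cv2
print(telemetry.observe())
for n in("scene","top"):
    im=viewer.snapshot(n); cv2.imwrite(f"pics/{n}0.png",im[:,:,::-1])
    print(viewer.camera_model(n))
print(robot.grip_point_offset)
E
```

```text
pics
{'time_s': 0.0, 'q': array([ 1.04546738e+00,  4.94208686e-01,  1.34614959e+00, -2.50698882e-06,
        1.30249587e+00, -9.55009908e-02]), 'dq': array([-1.18840703e-04, -7.93090793e-04,  4.41691320e-04, -2.23805011e-06,
        1.60266368e-03,  7.37626191e-04]), 'effort': array([-3.52181487e-03, -8.78803968e+01, -3.81867814e+01,  7.01443618e-02,
        5.32036205e-02, -9.93656067e-05]), 'tcp_pos': array([0.26024787, 0.56780916, 0.21331616]), 'tcp_rot': array([ 8.41639246e-01,  5.40039796e-01, -5.60370658e-04,  2.89529960e-04]), 'wrist_force': array([ 0.51097598, -0.3481039 , -0.1095838 ]), 'wrist_torque': array([-0.02791988,  0.03148275, -0.01774197]), 'finger_gap': 0.09144643430435441}
{'fx': 467.44676842052854, 'fy': 467.44676842052854, 'cx': 261.29046820499616, 'cy': 187.9117289770154, 'k1': -0.10304586552698142, 'view': array([[ 0.87453353,  0.48470368, -0.0159198 , -0.48973525],
       [ 0.29343546, -0.55500043, -0.77837662, -0.0299162 ],
       [-0.38611751,  0.67604502, -0.62759573,  1.2630328 ],
       [ 0.        ,  0.        ,  0.        ,  1.        ]])}
{'fx': 363.44621227474045, 'fy': 363.44621227474045, 'cx': 257.6159751881633, 'cy': 197.29885137778945, 'k1': 0.034065433977253645, 'view': array([[ 0.0132888 , -0.99943895, -0.03074388,  0.03869508],
       [-0.98827238, -0.00845025, -0.15246739,  0.55487552],
       [ 0.15212206,  0.03240944, -0.9878302 ,  0.83876684],
       [ 0.        ,  0.        ,  0.        ,  1.        ]])}
0.0188
```

View pics/scene0.png

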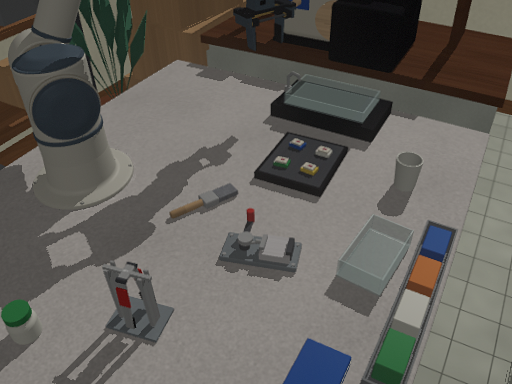

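View pics/top0.png

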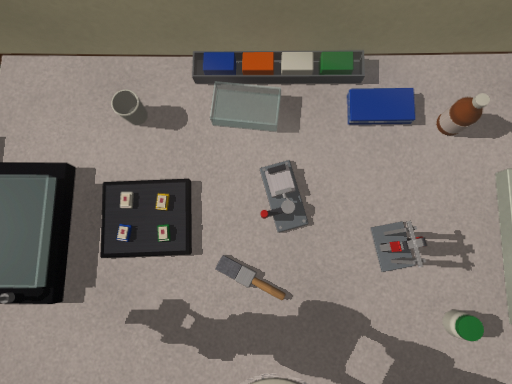

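The scene view shows the tongs on their stand near (130,290), the clamp near (260,250) with its red knob at (250,215), and the cold plate near (303,160). In the top view the tongs are near (415,243), the clamp near (283,195), the knob at (265,214) and the blue block at (124,233).

```bash
cat > h.py <<'E'
from cell import telemetry, viewer, robot
import numpy as np, cv2
def cam(n):
    return viewer.camera_model(n)
def proj(n,P):
    c=cam(n);V=c['view'];p=V[:3,:3]@np.asarray(P,float)+V[:3,3]
    s=p[:2]/p[2];s=s*(1+c['k1']*(s@s));return np.array([c['fx']*s[0]+c['cx'],c['fy']*s[1]+c['cy']])
def ray(n,uv):
    c=cam(n);V=c['view'];K=np.array([[c['fx'],0,c['cx']],[0,c['fy'],c['cy']],[0,0,1.]])
    u=cv2.undistortPoints(np.array([[uv]],float),K,np.array([c['k1'],0,0,0,0.]))[0,0]
    d=V[:3,:3].T@np.array([u[0],u[1],1]);o=-V[:3,:3].T@V[:3,3];return o,d/np.linalg.norm(d)
def onz(n,uv,z):
    o,d=ray(n,uv);return o+d*(z-o[2])/d[2]
def tri(us,ut):
    o1,d1=ray('scene',us);o2,d2=ray('top',ut)
    A=np.stack([d1,-d2],1);t=np.linalg.lstsq(A,o2-o1,rcond=None)[0]
    a=o1+d1*t[0];b=o2+d2*t[1];return (a+b)/2,np.linalg.norm(a-b)
def snap(n,name):
    im=viewer.snapshot(n)[:,:,::-1].copy();cv2.imwrite(f'pics/{name}.png',im);return im
def crop(im,x0,y0,x1,y1,s,name):
    cv2.imwrite(f'pics/{name}.png',cv2.resize(im[y0:y1,x0:x1],None,fx=s,fy=s,interpolation=cv2.INTER_CUBIC))
E
python3 - <<'E'
from h import *
s=cv2.imread('pics/scene0.png');t=cv2.imread('pics/top0.png')
crop(s,95,250,185,345,6,'s_tongs');crop(t,360,205,440,285,7,'t_tongs')
crop(s,210,195,310,280,7,'s_clamp');crop(t,245,150,325,240,6,'t_clamp')
crop(s,250,125,350,195,7,'s_plate');crop(t,95,170,200,265,6,'t_plate')
E
```

```text
(no output)
```

View pics/s_tongs.png

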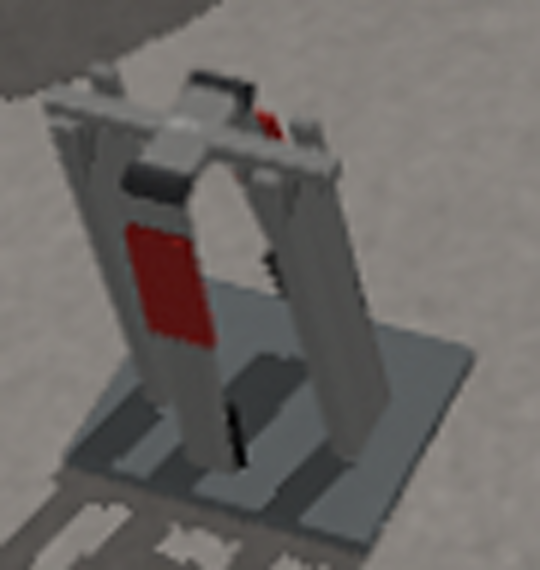

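View pics/t_tongs.png

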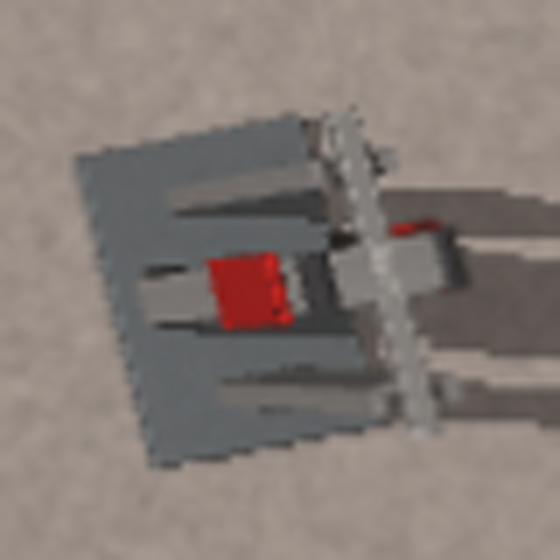

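View pics/s_clamp.png

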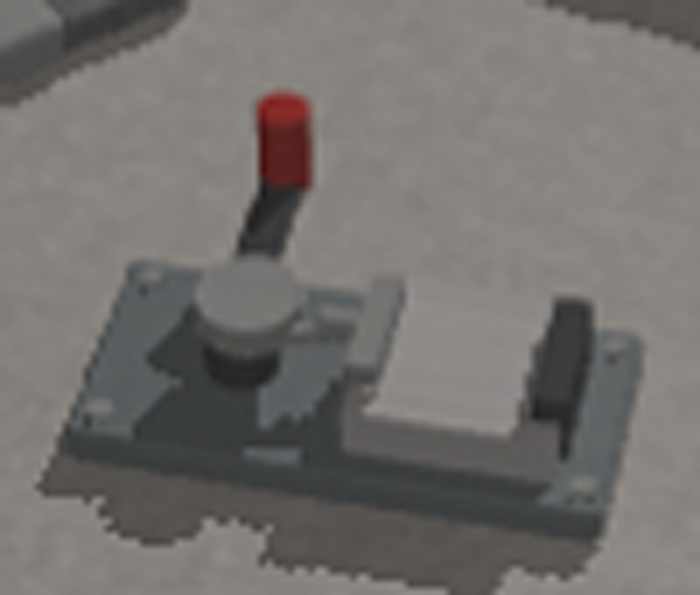

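View pics/t_clamp.png

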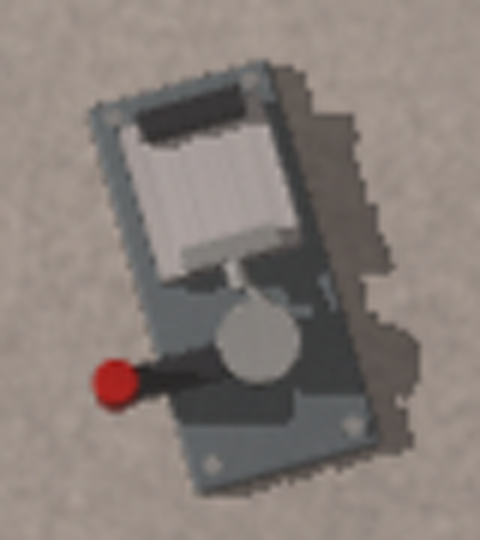

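View pics/s_plate.png

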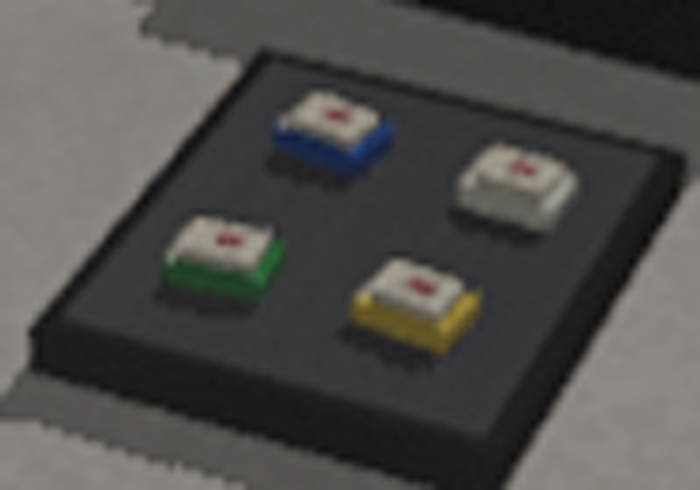

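View pics/t_plate.png

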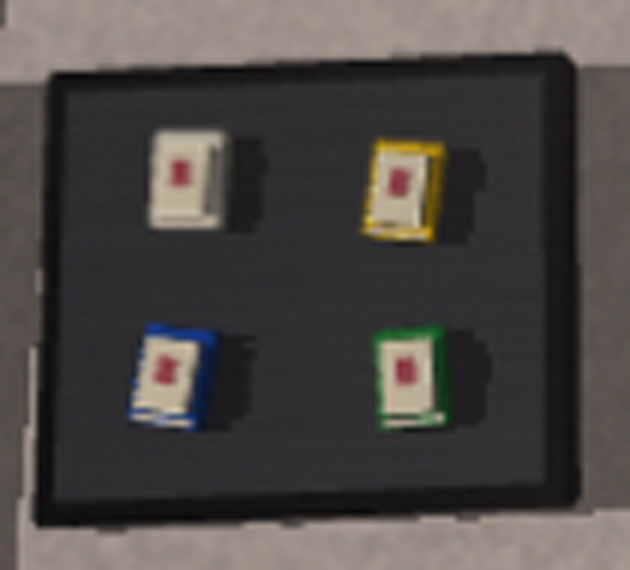

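The crops show the bar, the red pads, the platform between its jaws, the knob and the four blocks. The blue block is the far-left one at about (123,233) in the top view. Next I'll measure.

Run:
```python
from h import *
np.set_printoptions(precision=4,suppress=True)
S=cv2.imread('pics/scene0.png');T=cv2.imread('pics/top0.png')
def o(c,x0,y0,s): return (x0+(c[0]+.5)/s-.5, y0+(c[1]+.5)/s-.5)
st=lambda *c:o(c,95,250,6); tt=lambda *c:o(c,360,205,7)
sc=lambda *c:o(c,210,195,7); tc=lambda *c:o(c,245,150,6)
def show(n,a,b): 
    p,e=tri(a,b);print(n,p,'err %.4f'%e);return p
a=show('barA',st(50,105),tt(423,428));b=show('barB',st(335,168),tt(342,115))
print('bar yaw',np.degrees(np.arctan2(*(b-a)[1::-1])),'mid',(a+b)/2,np.linalg.norm(a-b))
# swapped check
show('sw',st(50,105),tt(342,115))
def red(im,r):
    h=cv2.cvtColor(im,cv2.COLOR_BGR2HSV);m=(((h[...,0]<8)|(h[...,0]>172))&(h[...,1]>150)&(h[...,2]>50)).astype(np.uint8)
    k=np.zeros_like(m);x0,y0,x1,y1=r;k[y0:y1,x0:x1]=m[y0:y1,x0:x1]
    n,l,s,c=cv2.connectedComponentsWithStats(k)
    return [(s[i],c[i]) for i in range(1,n) if s[i][4]>4]
print('S',red(S,(95,250,185,345)),red(S,(230,200,270,235)))
print('T',red(T,(360,205,440,285)),red(T,(250,200,280,230)))
show('knobtop',sc(284,104),tc(117,384))
# platform corners
P=[show('fix,+y',sc(548,297),tc(135,135)),show('-y fix',sc(517,432),tc(265,125)),
 show('mov -y',sc(368,415),tc(298,225)),show('mov+y',sc(395,290),tc(165,278))]
# base corners
for n,x,y in (('bA',(140,262),(203,492)),('bB',(640,338),(93,108)),('bC',(605,520),(265,62)),('bD',(65,440),(378,435))): show(n,sc(*x),tc(*y))
show('hub',sc(248,295),tc(258,341))
# block
for nm,im,rg in(('scene',S,(285,135,310,155)),('top',T,(112,220,135,246))):
    h=cv2.cvtColor(im,cv2.COLOR_BGR2HSV);m=((h[...,0]>100)&(h[...,0]<130)&(h[...,1]>130)&(h[...,2]>50))
    k=np.zeros(m.shape,np.uint8);x0,y0,x1,y1=rg;k[y0:y1,x0:x1]=m[y0:y1,x0:x1]
    pts=np.argwhere(k)[:,::-1].astype(np.float32);print(nm,len(pts),pts.min(0),pts.max(0),cv2.minAreaRect(pts))
    if nm=='top':
        W=np.array([onz('top',p,.034)[:2] for p in pts])*1000
        r=cv2.minAreaRect(W.astype(np.float32));print(r)
```

```text
barA [ 0.4008 -0.2932  0.1401] err 0.0014
barB [ 0.493  -0.2729  0.1432] err 0.0037
bar yaw 12.429191121014702 mid [ 0.4469 -0.283   0.1416] 0.09449872654098118
sw [ 0.4636 -0.2906  0.176 ] err 0.0746
S [(array([138, 269,   4,   4,   8], dtype=int32), array([139.5, 270.5])), (array([116, 287,  15,  21, 182], dtype=int32), array([122.7363, 296.9505]))] [(array([247, 209,   7,  12,  78], dtype=int32), array([249.9231, 214.6282]))]
T [(array([416, 237,   4,   2,   5], dtype=int32), array([417.4, 237.2])), (array([390, 241,  12,  11,  98], dtype=int32), array([395.2755, 246.2755]))] [(array([261, 210,   7,   8,  45], dtype=int32), array([263.9778, 213.3111]))]
knobtop [0.5137 0.0297 0.072 ] err 0.0049
fix,+y [0.6163 0.0216 0.042 ] err 0.0027
-y fix [ 0.6266 -0.0293  0.0332] err 0.0063
mov -y [ 0.5841 -0.0433  0.0327] err 0.0046
mov+y [0.5629 0.0113 0.028 ] err 0.0058
bA [ 0.4763 -0.0048  0.0146] err 0.0065
bB [0.6364 0.0413 0.0148] err 0.0032
bC [ 0.6582 -0.0309  0.0121] err 0.0048
bD [ 0.4984 -0.0786  0.0119] err 0.0004
hub [ 0.5337 -0.0268  0.0459] err 0.0030
scene 46 [289. 143.] [305. 149.] ((297.1880798339844, 146.32081604003906), (5.720634460449219, 16.03108024597168), 86.18592071533203)
top 49 [116. 224.] [130. 241.] ((123.41217803955078, 231.9097442626953), (11.943159103393555, 16.273426055908203), 12.094758033752441)
((467.1950378417969, 370.6388854980469), (29.372770309448242, 39.04644775390625), 82.00950622558594)
```

Run:
```python
from h import *
s=cv2.imread('pics/scene0.png');t=cv2.imread('pics/top0.png')
def g(im,x0,y0,x1,y1,k,name):
    c=cv2.resize(im[y0:y1,x0:x1],None,fx=k,fy=k,interpolation=cv2.INTER_CUBIC)
    c=cv2.convertScaleAbs(c,alpha=1.5)
    for x in range(x0,x1,5): cv2.putText(c,str(x),(int((x-x0+.5)*k)-8,8),0,.3,(0,255,255),1);cv2.line(c,(int((x-x0+.5)*k),10),(int((x-x0+.5)*k),14),(0,255,255),1)
    for y in range(y0,y1,5): cv2.putText(c,str(y),(0,int((y-y0+.5)*k)+3),0,.3,(0,255,255),1);cv2.line(c,(20,int((y-y0+.5)*k)),(24,int((y-y0+.5)*k)),(0,255,255),1)
    cv2.imwrite(f'pics/{name}.png',c)
g(s,250,228,302,270,14,'s_clamp2');g(t,255,155,300,200,13,'t_clamp2')
```

```text
(no output)
```

View pics/s_clamp2.png

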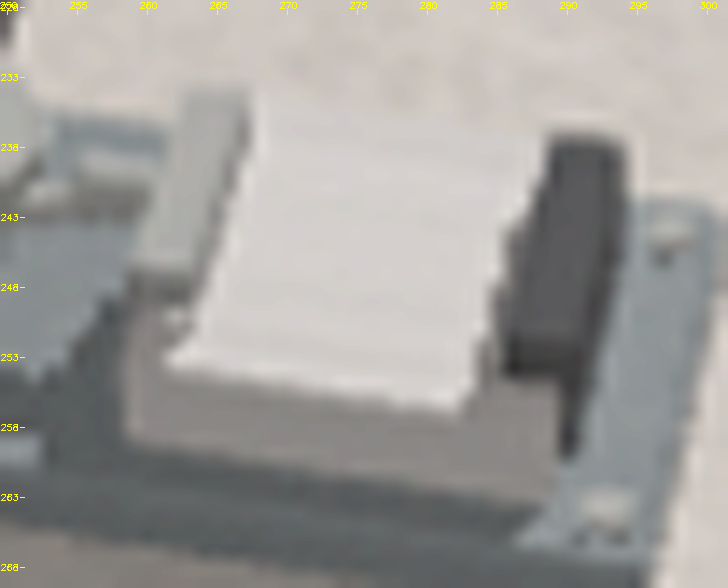

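View pics/t_clamp2.png

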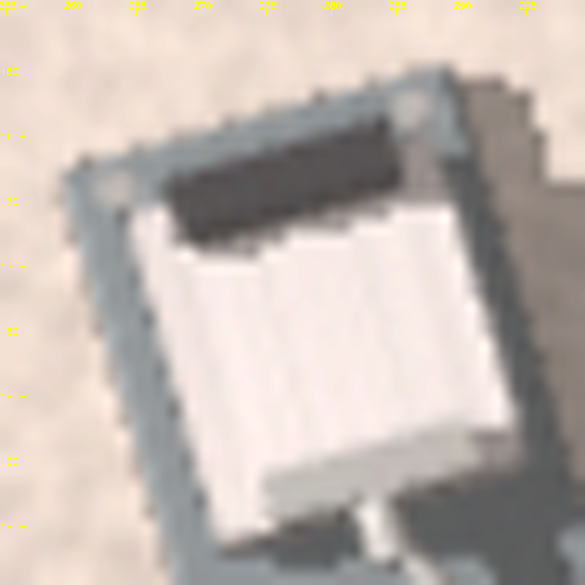

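Run:
```python
from h import *
np.set_printoptions(precision=4,suppress=True)
f=[onz('top',p,.042) for p in((270,173.2),(286,169),(268,169),(285,164.3))]
m=[onz('top',p,.042) for p in((275.3,190.8),(290.3,187),(276,194.2),(291.5,190))]
F=(f[0]+f[1])/2;M=(m[0]+m[1])/2
print('gap dir',F-M,np.linalg.norm(F-M),np.degrees(np.arctan2(*(F-M)[1::-1])),'seat',(F+M)/2)
for e in(f[0]-f[1],f[2]-f[3],m[0]-m[1],m[2]-m[3]): print(np.degrees(np.arctan2(-e[0],e[1])),np.linalg.norm(e))
c=[onz('top',p,.032) for p in((265,170),(289.5,170),(294,187),(271.5,196.8))]
print(np.array(c)); 
for i,j in((3,0),(2,1)): e=c[j]-c[i];print('edge',np.degrees(np.arctan2(e[1],e[0])),np.linalg.norm(e))
u=np.array([np.cos(np.radians(16.5)),np.sin(np.radians(16.5)),0]);v=np.array([-u[1],u[0],0])
hub=np.array([.5337,-.0268,0]);print('hub seat',hub+.072*u,'knob pred',hub+.06*v)
for z in(.046,.048,.05,):print('hub top',onz('top',(287.6,206.4),z),onz('scene',(245,236.8),z))
print('knob top/scene z.07',onz('top',(264.1,213.6),.07),onz('scene',(250.1,209.6),.07))
seat=np.array([.602,-.0065,.032])
for n in('scene','top'):
  for sx,sy,z in((-1,-1,.042),(-1,1,.042),(1,-1,.042),(1,1,.042)): print(n,sx,sy,proj(n,seat*[1,1,0]+sx*.0237*u+sy*.02*v+[0,0,z]))
```

```text
gap dir [0.0442 0.0119 0.    ] 0.04579418619343092 15.031999711502896 seat [ 0.5979 -0.0103  0.042 ]
15.389034488267255 0.04057594123139414
16.155426136801534 0.04335697156430372
14.877953055530847 0.03765254695653357
15.832493234039957 0.03902819069326359
[[ 0.6249  0.0277  0.032 ]
 [ 0.6253 -0.033   0.032 ]
 [ 0.5825 -0.0441  0.032 ]
 [ 0.5577  0.011   0.032 ]]
edge 13.903410635122295 0.06927285182060246
edge 14.495962478346492 0.04413923341711703
hub seat [ 0.6027 -0.0064  0.    ] knob pred [0.5167 0.0307 0.    ]
hub top [ 0.5325 -0.0277  0.046 ] [ 0.535  -0.0261  0.046 ]
hub top [ 0.5322 -0.0276  0.048 ] [ 0.5361 -0.0278  0.048 ]
hub top [ 0.532  -0.0275  0.05  ] [ 0.5372 -0.0295  0.05  ]
knob top/scene z.07 [0.5119 0.0282 0.07  ] [0.5145 0.0328 0.07  ]
scene -1 -1 [263.8632 247.8532]
scene -1 1 [267.7533 234.8286]
scene 1 -1 [285.8964 251.1307]
scene 1 1 [289.1697 237.9054]
top -1 -1 [289.4724 185.2447]
top -1 1 [273.6731 189.7202]
top 1 -1 [283.9788 166.9995]
top 1 1 [268.3061 171.4325]
```

Run:
```python
from h import *
np.set_printoptions(precision=4,suppress=True)
def o(c,x0,y0,s): return (x0+(c[0]+.5)/s-.5, y0+(c[1]+.5)/s-.5)
st=lambda *c:o(c,95,250,6); tt=lambda *c:o(c,360,205,7)
for n,a,b in(('scene',st(50,105),st(335,168)),('top',tt(423,428),tt(342,115))):
    A=onz(n,a,.142);B=onz(n,b,.142);d=B-A;print(n,(A+B)/2,np.linalg.norm(d),np.degrees(np.arctan2(d[1],d[0])))
# stand base corners (top), z .008
tp=[onz('top',tt(*c),.008) for c in((77,157),(155,467),(298,115),(385,425))]
print(np.array(tp)); e=tp[0]-tp[1];print(np.degrees(np.arctan2(e[1],e[0])),np.linalg.norm(e))
sp=[onz('scene',st(*c),.008) for c in((65,462),(362,547),(470,352))];print(np.array(sp))
for i,j in((0,1),(2,1)):
    e=sp[j]-sp[i];print(np.degrees(np.arctan2(e[1],e[0])),np.linalg.norm(e))
# block per camera
T=cv2.imread('pics/top0.png');
tpb=lambda *c:o(c,95,170,6); spb=lambda *c:o(c,250,125,7)
# top corners of cassette (approx) top view
q=[onz('top',tpb(*c),.034)*1000 for c in((147,325),(215,332),(203,428),(128,418))];print(np.array(q))
for i,j in((0,3),(1,2)): e=q[i]-q[j];print(np.degrees(np.arctan2(e[1],e[0])),np.linalg.norm(e))
print('c',sum(q)/4)
s=[onz('scene',spb(*c),.034)*1000 for c in((276,130),(352,160),(393,125))];print(np.array(s))
for i,j in((0,1),(1,2)): e=s[j]-s[i];print(np.degrees(np.arctan2(e[1],e[0])),np.linalg.norm(e))
print('c',(s[0]+s[2])/2)
print('blue ctr red marks', tri(spb(338,116),tpb(167,371)))
```

```text
scene [ 0.4484 -0.2826  0.142 ] 0.09353851479874892 14.069064075331617
top [ 0.446  -0.2838  0.142 ] 0.09324175401102487 11.34093914847826
[[ 0.4883 -0.2332  0.008 ]
 [ 0.382  -0.2557  0.008 ]
 [ 0.504  -0.31    0.008 ]
 [ 0.3976 -0.3339  0.008 ]]
11.978631830442104 0.10865690706225273
[[ 0.4021 -0.3322  0.008 ]
 [ 0.5056 -0.3093  0.008 ]
 [ 0.4902 -0.2331  0.008 ]]
12.453789088165527 0.10604741889015351
-78.5824967946747 0.07775093440944561
[[487.6048 382.5313  34.    ]
 [485.0107 354.5918  34.    ]
 [446.2466 356.764   34.    ]
 [449.9722 387.4373  34.    ]]
-7.427599173724819 37.95103235839891
-3.207435378000674 38.82490590079233
c [467.2086 370.3311  34.    ]
[[448.7698 362.6589  34.    ]
 [484.9942 357.3731  34.    ]
 [488.8296 387.8774  34.    ]]
-8.301921454459858 36.60803993853854
82.83364701111284 30.7444944291087
c [468.7997 375.2681  34.    ]
blue ctr red marks (array([0.4701, 0.3711, 0.0417]), np.float64(0.0036661980886572316))
```

Run:
```python
from h import *
s=cv2.imread('pics/scene0.png');t=cv2.imread('pics/top0.png')
def g(im,x0,y0,x1,y1,k,name):
    c=cv2.resize(im[y0:y1,x0:x1],None,fx=k,fy=k,interpolation=cv2.INTER_CUBIC)
    c=cv2.convertScaleAbs(c,alpha=1.8)
    for x in range(x0,x1,5): cv2.putText(c,str(x),(int((x-x0+.5)*k)-8,8),0,.3,(0,255,255),1);cv2.line(c,(int((x-x0+.5)*k),10),(int((x-x0+.5)*k),14),(0,255,255),1)
    for y in range(y0,y1,5): cv2.putText(c,str(y),(0,int((y-y0+.5)*k)+3),0,.3,(0,255,255),1);cv2.line(c,(20,int((y-y0+.5)*k)),(24,int((y-y0+.5)*k)),(0,255,255),1)
    return c
a=g(s,283,132,313,155,13,'a');b=g(t,110,218,138,247,13,'b')
H=max(a.shape[0],b.shape[0]);pad=lambda c:cv2.copyMakeBorder(c,0,H-c.shape[0],0,4,0)
cv2.imwrite('pics/blk.png',np.hstack([pad(a),pad(b)]))
```

```text
(no output)
```

View pics/blk.png

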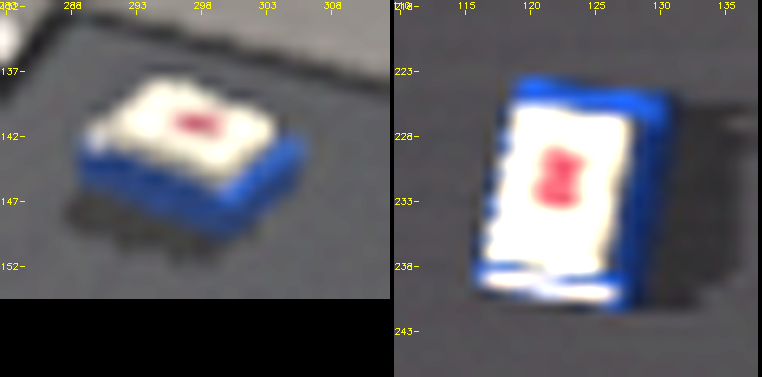

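The blue cassette's top face is at about (118,224)–(126,241) in the top view. That puts its centre near (0.468, 0.373) with a yaw of about -8°. I'll move above the stand first.

```bash
python3 -m jog '1.2 -5.6 0 -9.5 1; 1.2 -5.6 0 -9.5 1; 1.2 -5.6 0 -9.5 1; 1.2 -5.6 0 -9.5 1; 1.2 -5.6 0 -9.5 1'
python3 -m jog '1.2 -5.6 0 -9.5 1; 1.2 -5.6 0 -9.5 1; 1.2 -5.6 0 -9.5 1; 1.2 -5.6 0 -9.5 1; 1.2 -5.6 0 -9.5 1'
python3 -m jog '1.2 -5.6 0 -9.5 1; 1.2 -5.6 0 -9.5 1; 1.2 -5.6 0 -9.5 1; 1.2 -5.6 0 -9.5 1; 0 0 0 0 1'
```

```text
time_s: 0.72
tcp_pos: [0.3204, 0.2864, 0.2138]
tcp_rot: [0.988, 0.153, -0.0, 0.0]
wrist_force: [1.0, -0.7, 1.1]
finger_gap: 0.0914
time_s: 1.35
tcp_pos: [0.3804, 0.0063, 0.214]
tcp_rot: [0.966, -0.258, 0.0, -0.0]
wrist_force: [1.2, 0.5, 0.0]
finger_gap: 0.0918
time_s: 1.98
tcp_pos: [0.429, -0.2193, 0.2136]
tcp_rot: [0.829, -0.559, 0.0, 0.0]
wrist_force: [0.2, 0.4, -0.4]
finger_gap: 0.091
```

```bash
cat >> h.py <<'E'
def yaw():
    x,y,z,w=telemetry.observe()['tcp_rot'];return np.degrees(np.arctan2(2*(x*y+w*z),1-2*(y*y+z*z)))
def to(p,yw):
    s=telemetry.observe();print('t %.2f'%s['time_s'],'tcp',np.round(s['tcp_pos'],4),'yaw %.2f'%yaw(),'gap %.4f'%s['finger_gap'],'F',np.round(s['wrist_force'],1));print('delta cm',np.round((np.array(p)-s['tcp_pos'])*100,2),'turn %.2f'%((yw-yaw()+180)%360-180))
E
python3 -c "
from h import *
to([.4465,-.283,.083],-77.7)"
```

```text
t 1.98 tcp [ 0.429  -0.2193  0.2136] yaw -67.96 gap 0.0910 F [ 0.2  0.4 -0.4]
delta cm [  1.75  -6.37 -13.06] turn -9.74
```

```bash
python3 -m jog '0.6 -2.2 -1 -3.3 1; 0.6 -2.2 -1 -3.3 1; 0.6 -2 -1 -3.1 1; 0 0 0 0 1; 0 0 0 0 1'
python3 - <<'E'
from h import *
to([.4465,-.283,.083],-77.7)
s=snap('scene','s1');t=snap('top','t1')
crop(s,80,180,190,345,4,'s1c');crop(t,340,180,480,300,5,'t1c')
E
```

```text
time_s: 2.6
tcp_pos: [0.4463, -0.2795, 0.1838]
tcp_rot: [0.781, -0.625, -0.0, -0.0]
wrist_force: [0.3, 0.7, -0.3]
finger_gap: 0.0914
t 2.60 tcp [ 0.4463 -0.2795  0.1838] yaw -77.31 gap 0.0914 F [ 0.3  0.7 -0.3]
delta cm [  0.02  -0.35 -10.08] turn -0.39
```

View pics/s1c.png

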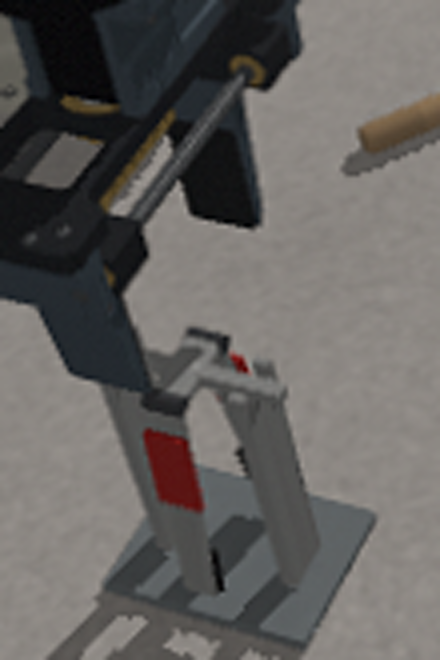

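View pics/t1c.png

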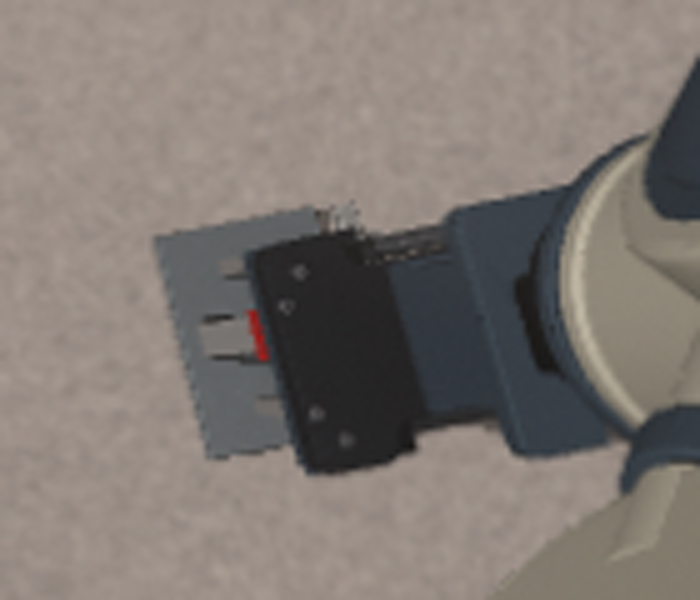

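Run:
```python
from h import *
np.set_printoptions(precision=1,suppress=True)
s=telemetry.observe();y=np.radians(yaw());a=np.array([np.cos(y),np.sin(y),0]);b=np.array([-a[1],a[0],0])
for i in(-.059,-.0457,.0457,.059):
  for j in(-.016,.016):
    p=s['tcp_pos']+i*a+j*b;q=proj('scene',p);print(i,j,q,(q-[80,180]+.5)*4-.5)
```

```text
-0.059 -0.016 [129.9 229.2] [201.1 198.5]
-0.059 0.016 [145.8 232.6] [264.5 212. ]
-0.0457 -0.016 [126.3 234.2] [186.8 218.4]
-0.0457 0.016 [142.3 237.7] [250.7 232.4]
0.0457 -0.016 [ 99.5 271.8] [ 79.7 368.6]
0.0457 0.016 [116.5 276. ] [147.5 385.6]
0.059 -0.016 [ 95.3 277.7] [ 62.7 392.5]
0.059 0.016 [112.4 282.1] [131.1 410. ]
```

```bash
python3 -c "
import cv2
s=cv2.imread('pics/s1.png');from h import crop
crop(cv2.convertScaleAbs(s,alpha=2),85,215,155,285,9,'s1d')"
```

```text
(no output)
```

View pics/s1d.png

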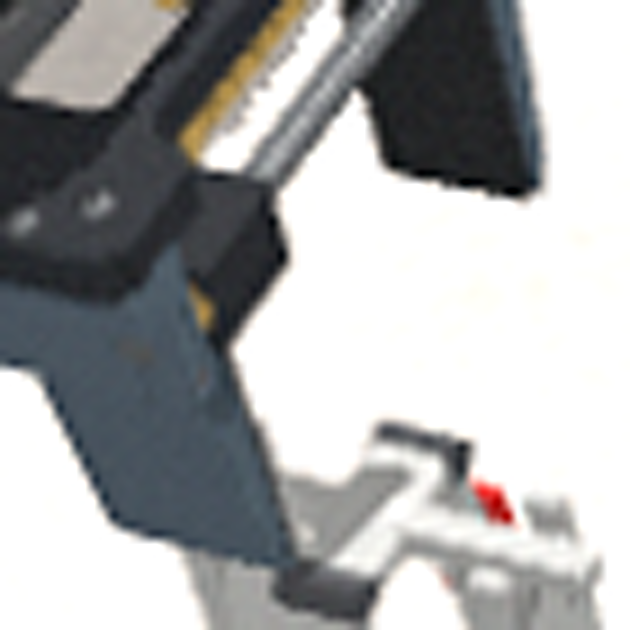

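The finger tips appear about 1 px (2–3 mm) off in the scene view. The two views' biases oppose each other, so I'll average them. Descending to grip.

```bash
python3 -m jog '0 -0.3 -2.5 -0.3 1; 0 0 -2.5 0 1; 0 0 -2.5 0 1; 0 0 -2.5 0 1; 0 0 0 0 1'
python3 -m jog '0 0 0 0 0.75; 0 0 0 0 0.6; 0 0 0 0 0.6; 0 0 0 0 0.6; 0 0 0 0 0.6' 25
python3 - <<'E'
from h import *
to([.4465,-.283,.083],-77.7)
s=snap('scene','s2');t=snap('top','t2')
crop(s,80,180,190,345,4,'s2c')
E
```

```text
time_s: 3.32
tcp_pos: [0.4457, -0.2819, 0.0831]
tcp_rot: [0.779, -0.627, -0.001, -0.0]
wrist_force: [0.2, 1.1, 1.0]
finger_gap: 0.0912
time_s: 3.95
tcp_pos: [0.4464, -0.2828, 0.084]
tcp_rot: [0.779, -0.627, 0.0, -0.0]
wrist_force: [0.3, -0.9, -0.6]
finger_gap: 0.0547
t 3.95 tcp [ 0.4464 -0.2828  0.084 ] yaw -77.62 gap 0.0547 F [ 0.3 -0.9 -0.6]
delta cm [ 0.01 -0.02 -0.1 ] turn -0.08
```

View pics/s2c.png

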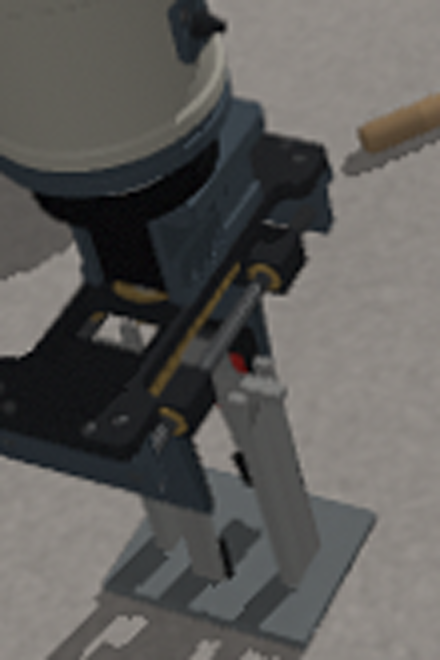

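The fingers now straddle the tongs and hold them at 54.7 mm with almost no side force. This pose, (0.4464, -0.2828, 0.084) at yaw -77.6°, is my return reference. Lifting next.

```bash
python3 -m jog '0 0 1 0 0.6; 0 0 2 0 0.6; 0 0 3.5 0 0.6; 0 0 4 0 0.6; 0 0 3 0 0.6'
python3 -m jog '0 0 0.5 0 0.6; 0 0 0 0 0.6; 0 0 0 0 0.6; 0 0 0 0 0.6; 0 0 0 0 0.6'
python3 - <<'E'
from h import *
to([.468,.373,.23],-98)
s=snap('scene','s3');t=snap('top','t3')
crop(s,80,120,190,345,2.6,'s3c')
E
```

```text
time_s: 4.68
tcp_pos: [0.4466, -0.2829, 0.2212]
tcp_rot: [0.779, -0.627, 0.001, -0.0]
wrist_force: [0.5, 0.5, -1.1]
finger_gap: 0.0549
time_s: 5.3
tcp_pos: [0.4463, -0.2827, 0.2234]
tcp_rot: [0.779, -0.627, -0.0, -0.0]
wrist_force: [-0.7, -0.2, 0.1]
finger_gap: 0.0546
t 5.30 tcp [ 0.4463 -0.2827  0.2234] yaw -77.63 gap 0.0546 F [-0.7 -0.2  0.1]
delta cm [ 2.17 65.57  0.66] turn -20.37
```

View pics/s3c.png

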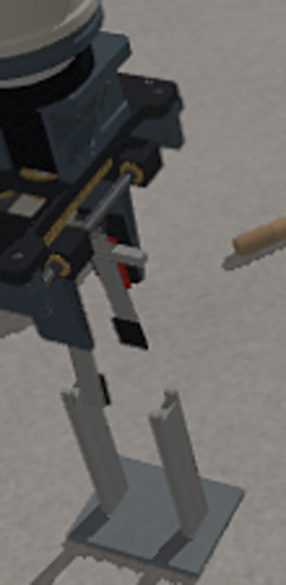

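```bash
python3 -m jog '0 2 0 -0.5 0.6; 0.1 4 0 -1.5 0.6; 0.2 5 0 -1.5 0.6; 0.2 5 0 -1.5 0.6; 0.2 5 0 -1.5 0.6'
python3 -m jog '0.2 5 0 -1.5 0.6; 0.2 5 0 -1.5 0.6; 0.2 5 0 -1.5 0.6; 0.2 5 0 -1.5 0.6; 0.2 5 0 -1.5 0.6'
python3 -m jog '0.2 5 0 -1.5 0.6; 0.2 5 0 -1.5 0.6; 0.2 5 0 -1.5 0.6; 0 3 0 -1 0.6; 0 1.5 0 0 0.6'
python3 -m jog '0 0 -2 0 0.6; 0 0 -2 0 0.6; 0 0 -2 0 0.6; 0 0 0 0 0.6; 0 0 0 0 0.6'
python3 - <<'E'
from h import *
to([.468,.373,.088],-98)
s=snap('scene','s4');t=snap('top','t4')
crop(s,240,30,360,200,4.5,'s4c');crop(t,60,160,200,280,5,'t4c')
E
```

```text
time_s: 6.02
tcp_pos: [0.4534, -0.0714, 0.224]
tcp_rot: [0.742, -0.67, 0.0, -0.0]
wrist_force: [0.4, -0.2, -1.2]
finger_gap: 0.055
time_s: 6.65
tcp_pos: [0.4633, 0.1789, 0.224]
tcp_rot: [-0.697, 0.717, -0.0, 0.0]
wrist_force: [0.6, -0.8, -0.9]
finger_gap: 0.0546
time_s: 7.28
tcp_pos: [0.4692, 0.3735, 0.2236]
tcp_rot: [-0.662, 0.749, 0.0, -0.0]
wrist_force: [-0.1, -0.4, -0.0]
finger_gap: 0.055
time_s: 7.9
tcp_pos: [0.4699, 0.372, 0.1647]
tcp_rot: [-0.662, 0.75, -0.0, 0.0]
wrist_force: [0.4, 0.4, -0.8]
finger_gap: 0.055
t 7.90 tcp [0.4699 0.372  0.1647] yaw -97.14 gap 0.0550 F [ 0.4  0.4 -0.8]
delta cm [-0.19  0.1  -7.67] turn -0.86
```

View pics/s4c.png

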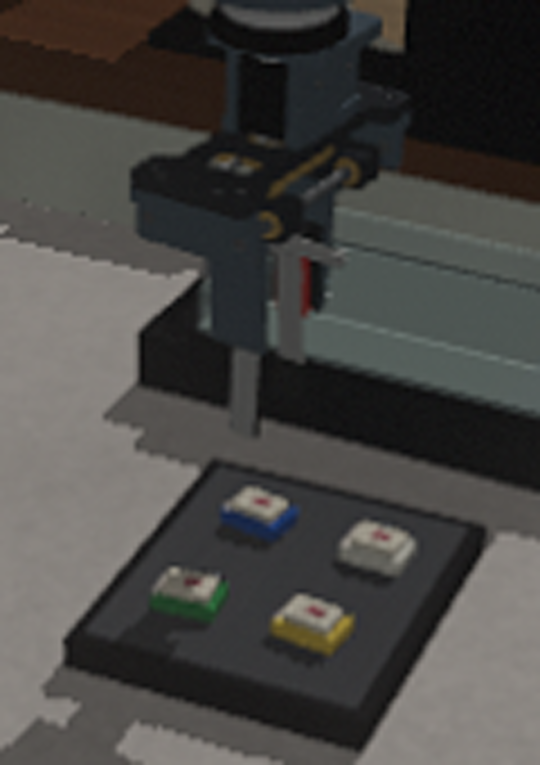

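View pics/t4c.png

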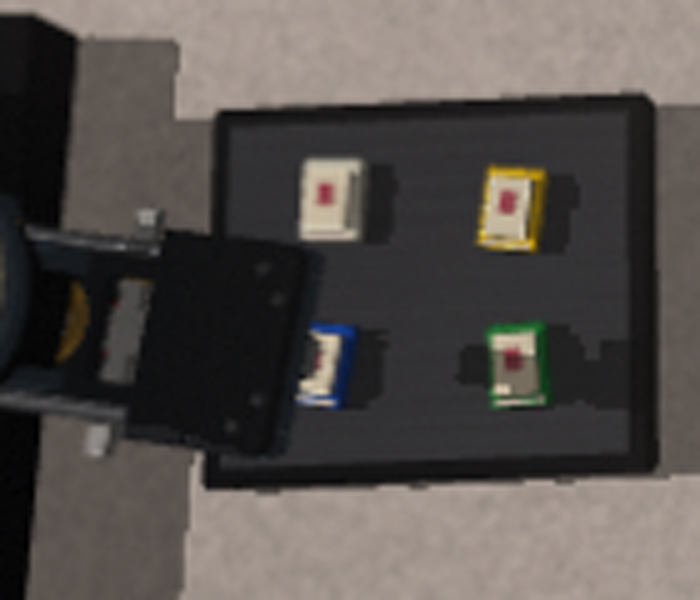

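The tongs hang above the blue block, which is at about (298,144) in the scene view. I'll lower them to just above its wax and look again.

```bash
python3 -m jog '-0.1 0 -2 -0.8 0.6; 0 0 -2 0 0.6; 0 0 -1 0 0.6; 0 0 0 0 0.6; 0 0 0 0 0.6'
python3 - <<'E'
from h import *
to([.468,.373,.088],-98)
s=snap('scene','s5');t=snap('top','t5')
crop(cv2.convertScaleAbs(s,alpha=1.5),265,75,340,170,7,'s5c')
E
```

```text
time_s: 8.62
tcp_pos: [0.4689, 0.3724, 0.1147]
tcp_rot: [-0.657, 0.754, -0.0, 0.001]
wrist_force: [0.4, 0.4, -0.6]
finger_gap: 0.0549
t 8.62 tcp [0.4689 0.3724 0.1147] yaw -97.93 gap 0.0549 F [ 0.4  0.4 -0.6]
delta cm [-0.09  0.06 -2.67] turn -0.07
```

View pics/s5c.png

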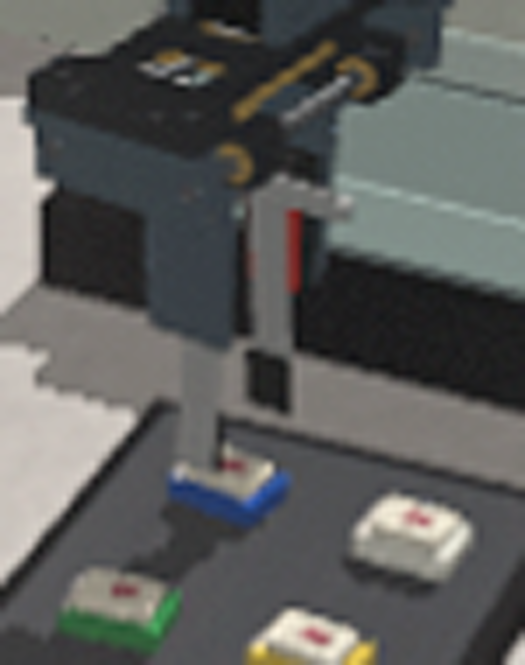

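Run:
```python
from h import *
np.set_printoptions(precision=4,suppress=True)
n=onz('scene',(292.7,141.6),.0537);f=onz('scene',(303.1,132.6),.0537);print(n,f,(n+f)/2)
c=np.radians(-8);u=np.array([np.cos(c),np.sin(c)])
m=((n+f)/2)[:2];b=np.array([.4688,.3753]);print('tongs-tcp along x',(m-telemetry.observe()['tcp_pos'][:2])@u,'block-tongs along x',(b-m)@u)
```

```text
[0.4673 0.3473 0.0537] [0.473  0.4027 0.0537] [0.4701 0.375  0.0537]
tongs-tcp along x 0.0009031338892521145 block-tongs along x -0.001344201339577986
```

```bash
python3 -m jog '-0.1 -0.1 -1 0 0.6; 0 0 -0.8 0 0.6; 0 0 -0.8 0 0.6; 0 0 0 0 0.6; 0 0 0 0 0.6'
python3 -m jog '0 0 0 0 0.57; 0 0 0 0 0.54; 0 0 0 0 0.5; 0 0 0 0 0.45; 0 0 0 0 0.45' 28
python3 - <<'E'
from h import *
to([.468,.373,.088],-98)
s=snap('scene','s6');t=snap('top','t6')
crop(cv2.convertScaleAbs(s,alpha=1.5),265,75,340,170,7,'s6c')
E
```

```text
time_s: 9.35
tcp_pos: [0.4675, 0.3712, 0.0879]
tcp_rot: [-0.657, 0.754, 0.0, -0.0]
wrist_force: [-1.0, -0.4, -0.3]
finger_gap: 0.055
time_s: 9.98
tcp_pos: [0.4675, 0.3712, 0.088]
tcp_rot: [-0.657, 0.754, -0.0, 0.0]
wrist_force: [-0.0, 1.3, -0.2]
finger_gap: 0.0486
t 9.97 tcp [0.4675 0.3712 0.088 ] yaw -97.93 gap 0.0486 F [-0.   1.3 -0.2]
delta cm [0.05 0.18 0.  ] turn -0.07
```

View pics/s6c.png

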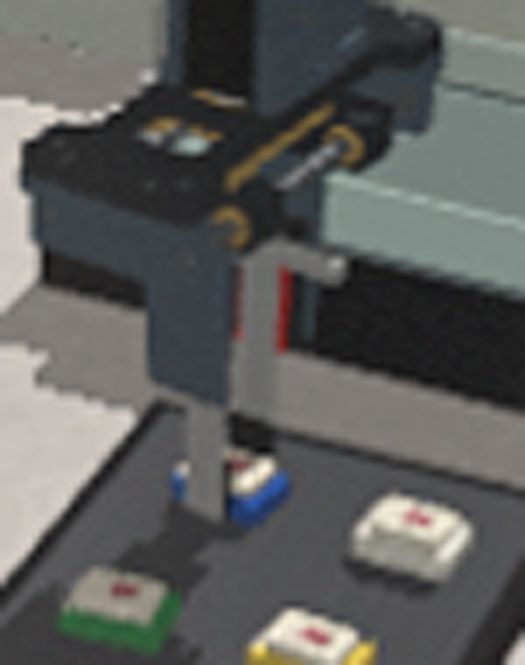

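The gap is 48.6 mm, so the jaws are on the block. The near jaw is centred on the cassette's front edge at about (294,146). Lifting gently.

```bash
python3 -m jog '0 0 0.5 0 0.45; 0 0 1 0 0.45; 0 0 2 0 0.45; 0 0 2 0 0.45; 0 0 1 0 0.45' 32
python3 - <<'E'
from h import *
to([.6,-.0085,.17],-74)
s=snap('scene','s7');t=snap('top','t7')
crop(cv2.convertScaleAbs(s,alpha=1.5),265,65,340,160,7,'s7c')
E
```

```text
time_s: 10.7
tcp_pos: [0.4679, 0.3715, 0.1545]
tcp_rot: [-0.657, 0.754, -0.0, 0.001]
wrist_force: [0.7, -0.7, -1.7]
finger_gap: 0.0485
t 10.70 tcp [0.4679 0.3715 0.1545] yaw -97.92 gap 0.0485 F [ 0.7 -0.7 -1.7]
delta cm [ 13.21 -38.     1.55] turn 23.92
```

View pics/s7c.png

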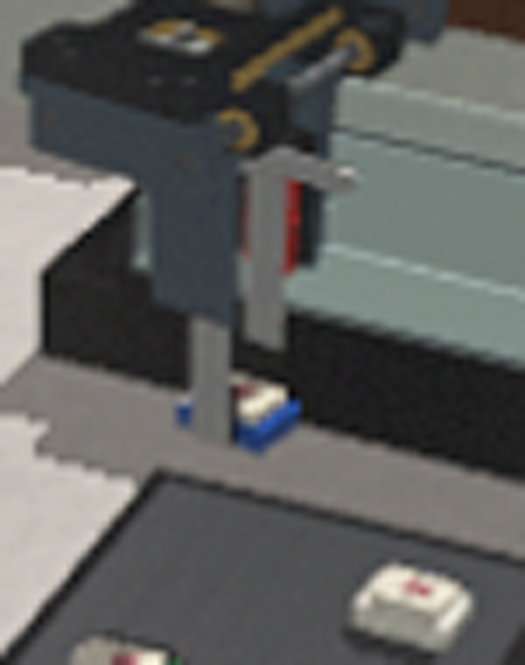

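The block hangs level in the jaws at about (298,123). Carrying it to the clamp.

```bash
python3 -m jog '0.4 -1 1 0.5 0.45; 0.9 -2.5 1 1.5 0.45; 1.1 -3.2 0 2 0.45; 1.1 -3.2 0 2 0.45; 1.1 -3.2 0 2 0.45'
python3 -m jog '1.1 -3.2 0 2 0.45; 1.1 -3.2 0 2 0.45; 1.1 -3.2 0 2 0.45; 1.1 -3.2 0 2 0.45; 1.1 -3.2 0 2 0.45'
python3 -m jog '1.1 -3.2 0 2 0.45; 1.1 -2.7 0 2 0.45; 0.7 -2 -1 1.5 0.45; 0.3 -0.7 -1 0.4 0.45; 0 0 0 0 0.45'
python3 - <<'E'
from h import *
to([.6,-.0085,.11],-74)
s=snap('scene','s8');t=snap('top','t8')
crop(cv2.convertScaleAbs(s,alpha=1.5),215,140,315,275,5.5,'s8c');crop(t,200,130,330,250,6,'t8c')
E
```

```text
time_s: 11.42
tcp_pos: [0.5136, 0.2384, 0.1728]
tcp_rot: [0.708, -0.706, -0.0, 0.0]
wrist_force: [0.8, -0.9, -1.3]
finger_gap: 0.0487
time_s: 12.05
tcp_pos: [0.5684, 0.0784, 0.1728]
tcp_rot: [0.767, -0.642, -0.0, 0.0]
wrist_force: [0.1, 0.1, -0.4]
finger_gap: 0.048
time_s: 12.68
tcp_pos: [0.5997, -0.006, 0.1519]
tcp_rot: [0.798, -0.602, -0.001, 0.001]
wrist_force: [0.1, -0.1, -1.6]
finger_gap: 0.0485
t 12.68 tcp [ 0.5997 -0.006   0.1519] yaw -74.08 gap 0.0485 F [ 0.1 -0.1 -1.6]
delta cm [ 0.03 -0.25 -4.19] turn 0.08
```

View pics/s8c.png

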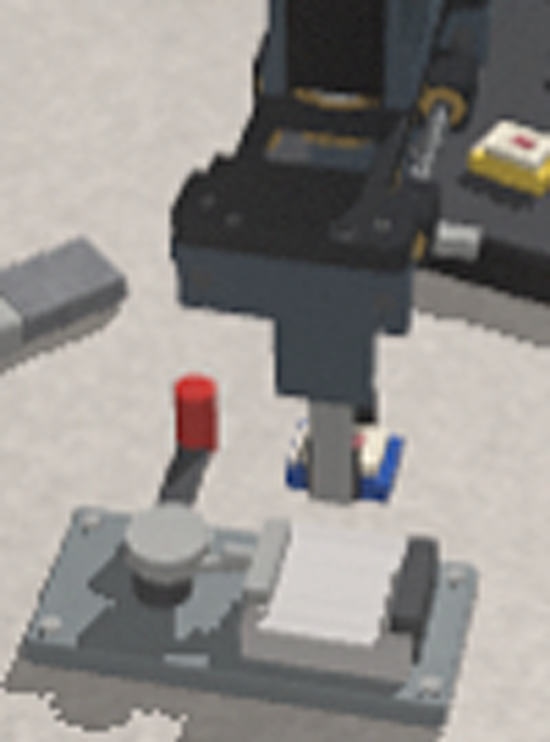

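View pics/t8c.png

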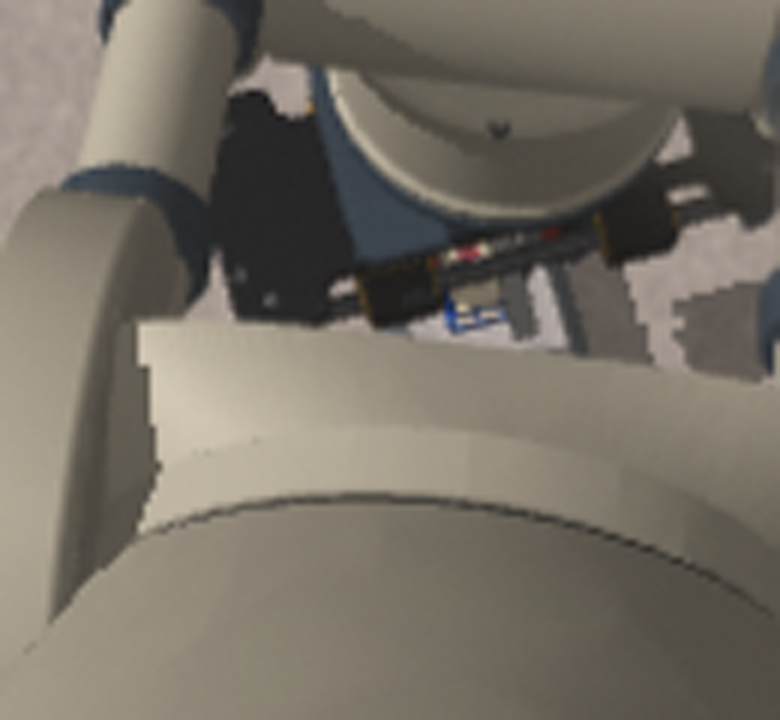

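Run:
```python
from h import *
np.set_printoptions(precision=4,suppress=True)
o=lambda c:(215+(c[0]+.5)/5.5-.5,140+(c[1]+.5)/5.5-.5)
u=np.array([np.cos(np.radians(16)),np.sin(np.radians(16)),0])
S=np.array([.602,-.0065,0])
A=onz('scene',o((288,487)),.088);B=onz('scene',o((387,499)),.088);e=B-A
print(A,B,np.linalg.norm(e),np.degrees(np.arctan2(e[1],e[0])))
print('block mid along x rel seat(scene)',((A+B)/2-S)@u,'y',((A+B)/2-S)@[-u[1],u[0],0])
# jaw ends
J=onz('scene',o((331,502)),.152-.061);print(J,(J-S)@u)
# top side of cassette right-back corner
C=onz('scene',o((403,437)),.098);print(C,(C-S)@u,(C-S)@[-u[1],u[0],0])
# gripper finger front bottom corners
for c in((276,392),(372,403)): print('finger',onz('scene',o(c),.1519))
p=telemetry.observe()['tcp_pos'];print((p-S)@u)
im=cv2.imread('pics/s8.png');crop(cv2.convertScaleAbs(im,alpha=1.7),255,205,300,270,10,'s8d')
```

```text
[ 0.5852 -0.0183  0.088 ] [ 0.6211 -0.0066  0.088 ] 0.03776091624339204 18.10335411864324
block mid along x rel seat(scene) -0.0005391435664648829 y -0.006062555946879656
[ 0.6047 -0.0206  0.091 ] -0.001271073156216167
[0.6158 0.0171 0.098 ] 0.01972925477471354 0.01887117732126144
finger [ 0.5904 -0.0358  0.1519]
finger [ 0.6233 -0.025   0.1519]
-0.0015169872868497118
```

View pics/s8d.png

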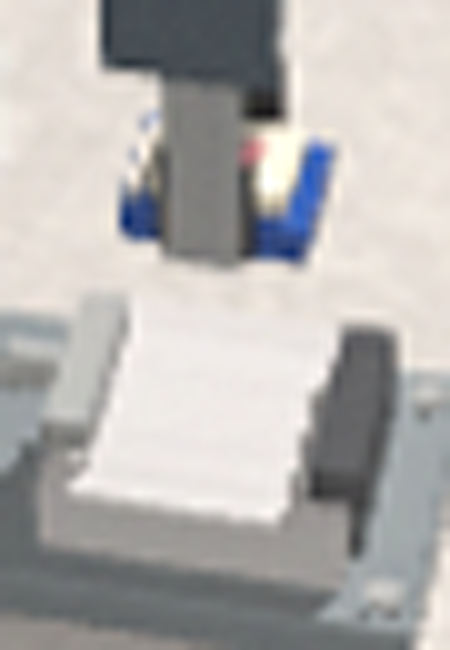

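In the scene view the block hangs at (267–286, 219–231), centred in x over the seat but several mm too far in +y. I'll correct that, go lower and measure again.

```bash
python3 -m jog '0.1 -0.4 -1 0 0.45; 0 0 -1 0 0.45; 0 0 -0.9 0 0.45; 0 0 0 0 0.45; 0 0 0 0 0.45'
python3 - <<'E'
from h import *
to([.6,-.0085,.096],-74)
s=snap('scene','s9');t=snap('top','t9')
crop(cv2.convertScaleAbs(s,alpha=1.7),250,205,305,270,10,'s9c')
E
```

```text
time_s: 13.4
tcp_pos: [0.6015, -0.0098, 0.124]
tcp_rot: [0.799, -0.602, 0.0, -0.0]
wrist_force: [-0.0, 0.0, -0.8]
finger_gap: 0.0485
t 13.40 tcp [ 0.6015 -0.0098  0.124 ] yaw -74.02 gap 0.0485 F [-0.   0.  -0.8]
delta cm [-0.15  0.13 -2.8 ] turn 0.02
```

View pics/s9c.png

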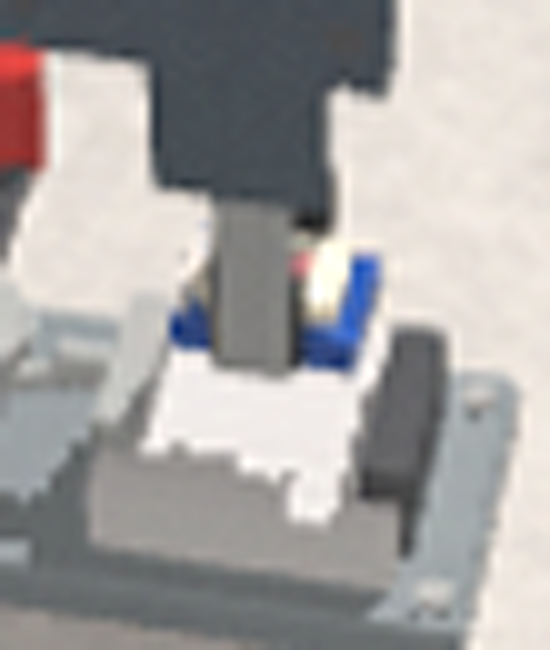

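Run:
```python
from h import *
np.set_printoptions(precision=4,suppress=True)
o=lambda c:(250+(c[0]+.5)/10-.5,205+(c[1]+.5)/10-.5)
u=np.array([np.cos(np.radians(16)),np.sin(np.radians(16)),0]);v=np.array([-u[1],u[0],0])
S=np.array([.602,-.0065,0])
A=onz('scene',o((172,345)),.060);B=onz('scene',o((355,369)),.060);e=B-A
print(np.linalg.norm(e),np.degrees(np.arctan2(e[1],e[0])))
print('front edge mid rel seat',((A+B)/2-S)@u,((A+B)/2-S)@v)
C=onz('scene',o((380,257)),.070);print((C-S)@u,(C-S)@v)
# platform front edge in scene at z .032 -> should be v=-30
o0=lambda x,y:(x,y)
for p in((262,253.6),(282,257)): 
    q=onz('scene',p,.032);print('plat front',(q-S)@u,(q-S)@v)
for p in((288.8,237.3),(285.3,252)):
    q=onz('scene',p,.042);print('fixed inner',(q-S)@u,(q-S)@v)
for p in((267.3,234.3),(263.6,247)):
    q=onz('scene',p,.042);print('mov inner',(q-S)@u,(q-S)@v)
q=onz('scene',(267.7,234.8),.032);
```

```text
0.03903646794390605 17.60013458912511
front edge mid rel seat 0.0003169142399874996 -0.010226610909773318
0.02048227783832468 0.014303626935206981
plat front -0.025915015505751 -0.028108185887836545
plat front 0.017422718269436446 -0.028787934265929523
fixed inner 0.02240666483559626 0.02186061403276216
fixed inner 0.023114296789217288 -0.02250699610441491
mov inner -0.02519425365432716 0.02118703709767952
mov inner -0.024622562064368553 -0.017887034879190414
```

```bash
python3 -m jog '-0.1 -0.1 -0.5 0 0.45; 0 0 -0.7 0 0.45; 0 0 -0.6 0 0.45; 0 0 -0.4 0 0.45; 0 0 0 0 0.45'
python3 - <<'E'
from h import *
to([.6,-.0085,.096],-74)
s=snap('scene','s10')
crop(cv2.convertScaleAbs(s,alpha=1.7),250,205,305,270,10,'s10c')
E
```

```text
time_s: 14.12
tcp_pos: [0.6002, -0.0108, 0.1015]
tcp_rot: [0.798, -0.602, -0.0, 0.0]
wrist_force: [0.4, 0.3, -1.5]
finger_gap: 0.0481
t 14.12 tcp [ 0.6002 -0.0108  0.1015] yaw -74.03 gap 0.0481 F [ 0.4  0.3 -1.5]
delta cm [-0.02  0.23 -0.55] turn 0.03
```

View pics/s10c.png

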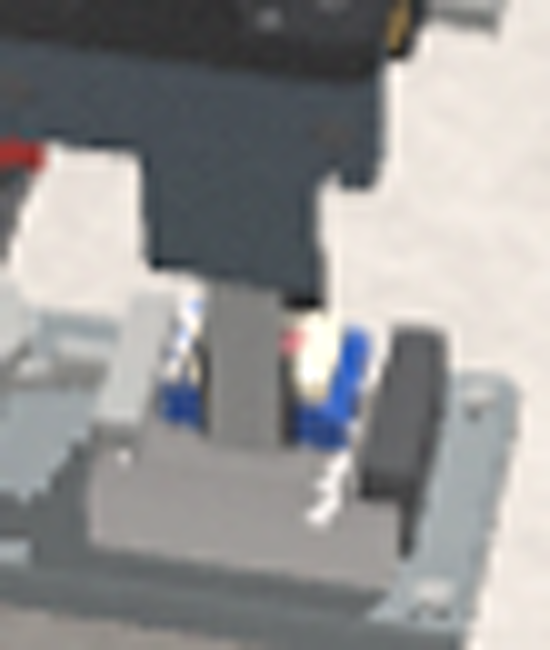

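Run:
```python
from h import *
np.set_printoptions(precision=4,suppress=True)
o=lambda c:(250+(c[0]+.5)/10-.5,205+(c[1]+.5)/10-.5)
u=np.array([np.cos(np.radians(16)),np.sin(np.radians(16)),0]);v=np.array([-u[1],u[0],0])
S=np.array([.602,-.0065,0])
for c,z in(((162,419),.0375),((345,448),.0375),((371,330),.0475),((346,408),.0475),((162,385),.0475)):
  q=onz('scene',o(c),z)-S;print(c,q@u,q@v)
```

```text
(162, 419) -0.021498967651525355 -0.011126583911411232
(345, 448) 0.018367033763473192 -0.011321640537625762
(371, 330) 0.0189019680889439 0.014703380354206388
(346, 408) 0.018027140428901 -0.009258849225149433
(162, 385) -0.021479770293566628 -0.010764767769477
```

The block now sits centred between the jaws to within about 1 mm and square. Lowering in small steps, watching the force.

```bash
python3 -m jog '0 0 -0.2 0 0.45; 0 0 -0.1 0 0.45; 0 0 -0.1 0 0.45; 0 0 0 0 0.45; 0 0 0 0 0.45'
python3 -c "
from h import *
to([.6,-.0085,.096],-74)"
python3 -m jog '0 0 -0.05 0 0.45; 0 0 -0.05 0 0.45; 0 0 0 0 0.45; 0 0 0 0 0.45; 0 0 0 0 0.45'
python3 -c "
from h import *
to([.6,-.0085,.096],-74)"
```

```text
time_s: 14.8
tcp_pos: [0.6004, -0.0109, 0.098]
tcp_rot: [0.798, -0.602, 0.0, -0.0]
wrist_force: [-0.6, 0.4, -1.2]
finger_gap: 0.0487
t 14.80 tcp [ 0.6004 -0.0109  0.098 ] yaw -74.03 gap 0.0487 F [-0.6  0.4 -1.2]
delta cm [-0.04  0.24 -0.2 ] turn 0.03
time_s: 15.42
tcp_pos: [0.6004, -0.0108, 0.0969]
tcp_rot: [0.799, -0.602, 0.0, 0.0]
wrist_force: [0.5, -0.3, -0.4]
finger_gap: 0.0486
t 15.43 tcp [ 0.6004 -0.0108  0.0969] yaw -74.02 gap 0.0486 F [ 0.5 -0.3 -0.4]
delta cm [-0.04  0.23 -0.09] turn 0.02
```

```bash
python3 -m jog '0 0 -0.05 0 0.45; 0 0 0 0 0.45; 0 0 0 0 0.45; 0 0 0 0 0.45; 0 0 0 0 0.45'
python3 -m jog '0 0 -0.05 0 0.45; 0 0 0 0 0.45; 0 0 0 0 0.45; 0 0 0 0 0.45; 0 0 0 0 0.45'
python3 - <<'E'
from h import *
to([.6,-.0085,.096],-74)
s=snap('scene','s11')
crop(cv2.convertScaleAbs(s,alpha=1.7),250,205,305,270,10,'s11c')
E
```

```text
time_s: 16.05
tcp_pos: [0.6004, -0.0108, 0.0964]
tcp_rot: [0.799, -0.602, -0.0, -0.0]
wrist_force: [0.6, -0.5, -0.6]
finger_gap: 0.0486
time_s: 16.68
tcp_pos: [0.6004, -0.0108, 0.0959]
tcp_rot: [0.799, -0.602, -0.0, 0.0]
wrist_force: [0.5, -0.7, -1.3]
finger_gap: 0.0489
t 16.68 tcp [ 0.6004 -0.0108  0.0959] yaw -74.02 gap 0.0489 F [ 0.5 -0.7 -1.3]
delta cm [-0.04  0.23  0.01] turn 0.02
```

View pics/s11c.png

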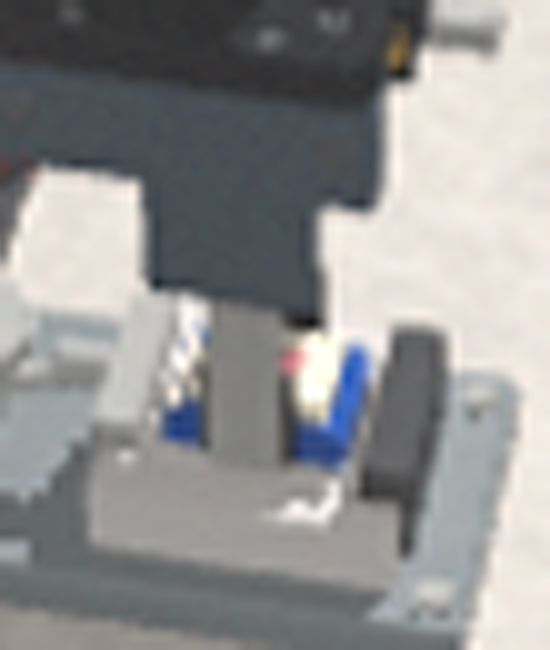

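```bash
for i in 1; do python3 -m jog '0 0 -0.05 0 0.45; 0 0 0 0 0.45; 0 0 0 0 0.45; 0 0 0 0 0.45; 0 0 0 0 0.45'; done
python3 -c "
from h import *
F=[]
to([.6,-.0085,.096],-74)"
```

```text
time_s: 17.35
tcp_pos: [0.6005, -0.0109, 0.0954]
tcp_rot: [0.798, -0.602, 0.0, -0.0]
wrist_force: [0.6, 0.1, 0.8]
finger_gap: 0.0488
t 17.35 tcp [ 0.6005 -0.0109  0.0954] yaw -74.03 gap 0.0488 F [0.6 0.1 0.8]
delta cm [-0.05  0.24  0.06] turn 0.03
```

```bash
python3 -m jog '0 0 -0.05 0 0.45; 0 0 0 0 0.45; 0 0 0 0 0.45; 0 0 0 0 0.45; 0 0 0 0 0.45'
python3 -c "
from h import *
to([.6,-.0085,.096],-74)"
```

```text
time_s: 17.98
tcp_pos: [0.6004, -0.0108, 0.0949]
tcp_rot: [0.799, -0.602, -0.0, 0.0]
wrist_force: [0.3, -0.1, -1.0]
finger_gap: 0.0489
t 17.98 tcp [ 0.6004 -0.0108  0.0949] yaw -74.02 gap 0.0489 F [ 0.3 -0.1 -1. ]
delta cm [-0.04  0.23  0.11] turn 0.02
```

```bash
python3 -m jog '0 0 -0.05 0 0.45; 0 0 0 0 0.45; 0 0 0 0 0.45; 0 0 0 0 0.45; 0 0 0 0 0.45'
python3 - <<'E'
from h import *
to([.6,-.0085,.096],-74)
s=snap('scene','s12')
crop(cv2.convertScaleAbs(s,alpha=1.7),250,205,305,270,10,'s12c')
E
```

```text
time_s: 18.6
tcp_pos: [0.6004, -0.0108, 0.0944]
tcp_rot: [0.799, -0.602, -0.0, 0.0]
wrist_force: [0.8, -0.2, -0.5]
finger_gap: 0.0486
t 18.60 tcp [ 0.6004 -0.0108  0.0944] yaw -74.02 gap 0.0486 F [ 0.8 -0.2 -0.5]
delta cm [-0.04  0.23  0.16] turn 0.02
```

View pics/s12c.png

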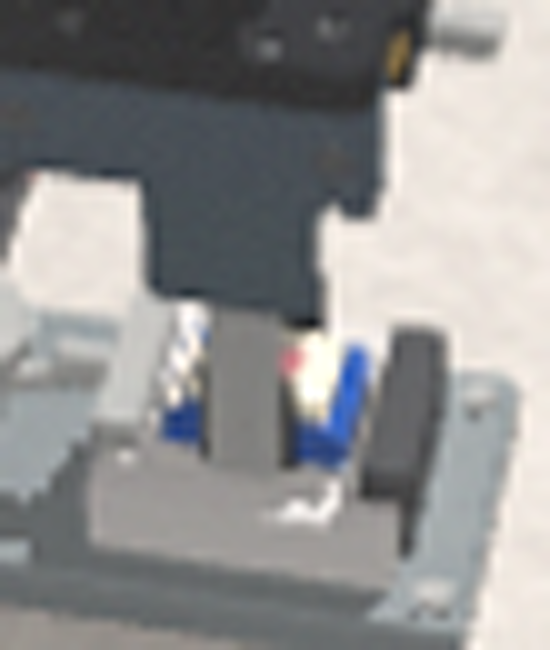

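From TCP 0.0959 to 0.0944 the block's pixels stopped moving (bottom-right corner stays at about (284,251)) while the gripper went down. So the block rests on the platform. Releasing slowly.

```bash
python3 -m jog '0 0 0 0 0.54; 0 0 0 0 0.55; 0 0 0 0 0.57; 0 0 0 0 0.59; 0 0 0 0 0.605'
python3 - <<'E'
from h import *
to([.6,-.0085,.096],-74)
s=snap('scene','s13')
crop(cv2.convertScaleAbs(s,alpha=1.7),250,205,305,270,10,'s13c')
E
```

```text
time_s: 19.27
tcp_pos: [0.6004, -0.0108, 0.0944]
tcp_rot: [0.799, -0.602, -0.0, -0.0]
wrist_force: [-0.1, -0.8, -1.0]
finger_gap: 0.0549
t 19.27 tcp [ 0.6004 -0.0108  0.0944] yaw -74.03 gap 0.0549 F [-0.1 -0.8 -1. ]
delta cm [-0.04  0.23  0.16] turn 0.03
```

View pics/s13c.png

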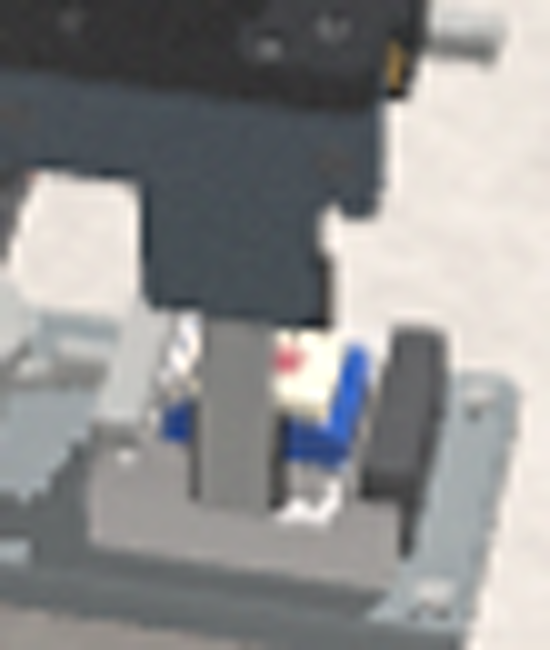

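The jaws opened and the block stayed put on the platform. Lifting straight up.

```bash
python3 -m jog '0 0 0.5 0 0.6; 0 0 1 0 0.6; 0 0 2 0 0.6; 0 0 3 0 0.6; 0 0 0.5 0 0.6'
python3 - <<'E'
from h import *
to([.4464,-.2828,.224],-77.62)
s=snap('scene','s14')
crop(cv2.convertScaleAbs(s,alpha=1.5),210,110,310,270,5,'s14c')
E
```

```text
time_s: 19.95
tcp_pos: [0.6016, -0.011, 0.1669]
tcp_rot: [0.799, -0.602, 0.002, -0.001]
wrist_force: [-0.1, 0.8, -1.3]
finger_gap: 0.0548
t 19.95 tcp [ 0.6016 -0.011   0.1669] yaw -74.02 gap 0.0548 F [-0.1  0.8 -1.3]
delta cm [-15.52 -27.18   5.71] turn -3.60
```

View pics/s14c.png

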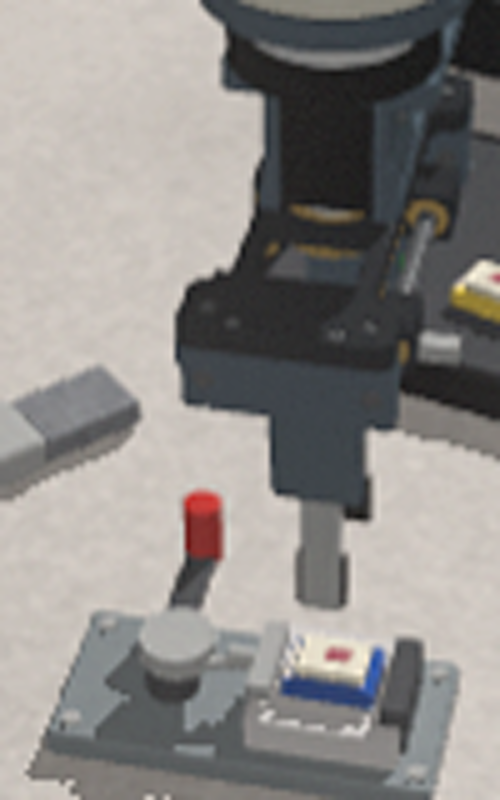

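The block lies flat between the jaws at about (276,243), and the tongs are clear of it. Going back to the stand.

```bash
python3 -m jog '0 0 2 0 0.6; -0.7 -1.2 2 0 0.6; -1.6 -2.8 2 -0.4 0.6; -2.1 -3.6 0.2 -0.5 0.6; -2.1 -3.6 0 -0.5 0.6'
python3 -m jog '-2.1 -3.6 0 -0.5 0.6; -2.1 -3.6 0 -0.5 0.6; -2.1 -3.6 0 -0.5 0.6; -1.6 -2.8 0 -0.4 0.6; -0.9 -1.6 0 -0.4 0.6'
python3 -m jog '-0.1 -0.6 0 -0.4 0.6; 0 0 0 0 0.6; 0 0 0 0 0.6; 0 0 0 0 0.6; 0 0 0 0 0.6'
python3 - <<'E'
from h import *
to([.4464,-.2828,.0835],-77.62)
s=snap('scene','s15');t=snap('top','t15')
crop(s,80,120,190,345,2.6,'s15c')
E
```

```text
time_s: 20.62
tcp_pos: [0.5343, -0.1244, 0.2269]
tcp_rot: [0.791, -0.612, 0.0, 0.0]
wrist_force: [-0.0, -0.3, -1.5]
finger_gap: 0.0546
time_s: 21.25
tcp_pos: [0.4461, -0.2763, 0.2265]
tcp_rot: [0.778, -0.628, -0.0, 0.0]
wrist_force: [0.2, -0.5, -1.5]
finger_gap: 0.0546
time_s: 21.88
tcp_pos: [0.4466, -0.2804, 0.2264]
tcp_rot: [0.777, -0.63, -0.0, -0.0]
wrist_force: [0.1, 0.1, -1.3]
finger_gap: 0.0546
t 21.88 tcp [ 0.4466 -0.2804  0.2264] yaw -78.08 gap 0.0546 F [ 0.1  0.1 -1.3]
delta cm [ -0.02  -0.24 -14.29] turn 0.46
```

View pics/s15c.png

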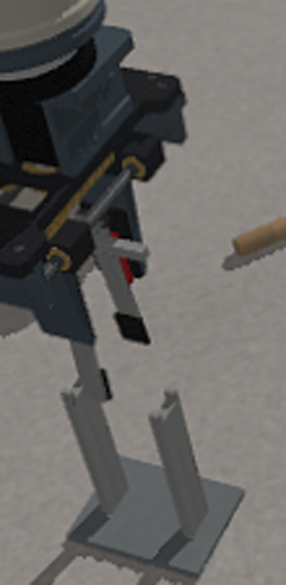

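```bash
python3 -m jog '0 -0.2 -2 0.5 0.6; 0 0 -3 0 0.6; 0 0 -3.5 0 0.6; 0 0 -2.5 0 0.6; 0 0 0 0 0.6'
python3 - <<'E'
from h import *
to([.4464,-.2828,.0835],-77.62)
s=snap('scene','s16');t=snap('top','t16')
crop(s,80,180,190,345,4,'s16c')
E
```

```text
time_s: 22.6
tcp_pos: [0.4456, -0.2822, 0.1152]
tcp_rot: [0.779, -0.627, -0.002, -0.0]
wrist_force: [0.1, -0.7, 0.0]
finger_gap: 0.055
t 22.60 tcp [ 0.4456 -0.2822  0.1152] yaw -77.63 gap 0.0550 F [ 0.1 -0.7  0. ]
delta cm [ 0.08 -0.06 -3.17] turn 0.01
```

View pics/s16c.png

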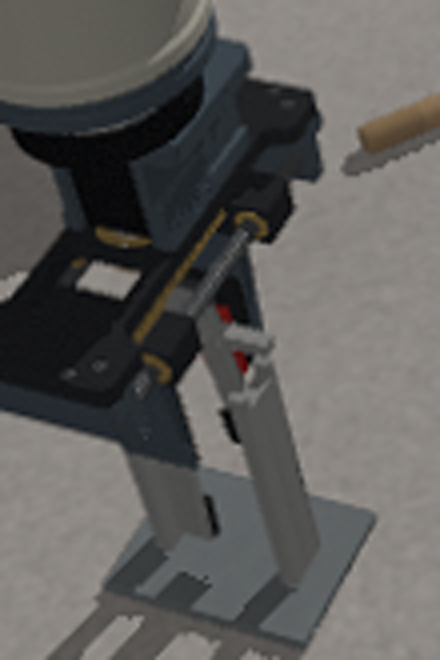

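The bar's visible end hangs right above its notch at about (144,275). Lowering on.

```bash
python3 -m jog '0 0 -1 0 0.6; 0 0 -0.9 0 0.6; 0 0 -0.7 0 0.6; 0 0 -0.3 0 0.6; 0 0 0 0 0.6'
python3 - <<'E'
from h import *
to([.4464,-.2828,.0835],-77.62)
s=snap('scene','s17')
crop(s,80,180,190,345,4,'s17c')
E
```

```text
time_s: 23.32
tcp_pos: [0.4463, -0.2828, 0.0872]
tcp_rot: [0.779, -0.627, -0.0, 0.0]
wrist_force: [0.1, -0.2, -1.1]
finger_gap: 0.0548
t 23.32 tcp [ 0.4463 -0.2828  0.0872] yaw -77.62 gap 0.0548 F [ 0.1 -0.2 -1.1]
delta cm [ 0.01 -0.   -0.37] turn 0.00
```

View pics/s17c.png

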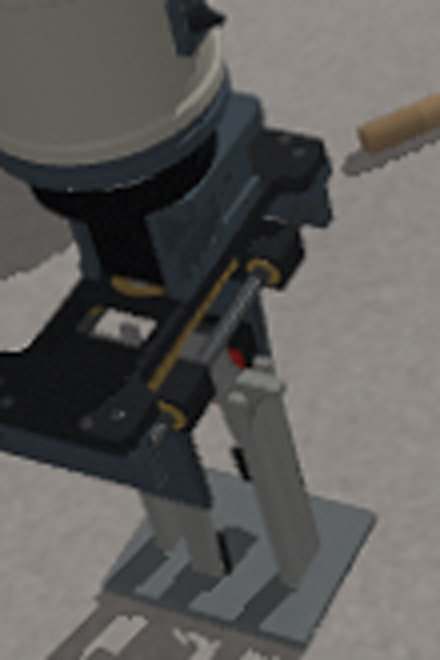

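```bash
python3 -m jog '0 0 -0.2 0 0.6; 0 0 -0.2 0 0.6; 0 0 -0.1 0 0.6; 0 0 0 0 0.6; 0 0 0 0 0.6'
python3 -m jog '0 0 0 0 0.63; 0 0 0 0 0.7; 0 0 0 0 0.85; 0 0 0 0 1; 0 0 0 0 1'
python3 - <<'E'
from h import *
to([.4464,-.2828,.0835],-77.62)
s=snap('scene','s18')
crop(s,80,180,190,345,4,'s18c')
E
```

```text
time_s: 24.0
tcp_pos: [0.4467, -0.2832, 0.0827]
tcp_rot: [0.779, -0.627, 0.0, 0.0]
wrist_force: [0.5, -1.1, 5.4]
finger_gap: 0.0549
time_s: 24.62
tcp_pos: [0.4464, -0.2828, 0.0823]
tcp_rot: [0.779, -0.627, -0.0, -0.0]
wrist_force: [0.3, 0.1, 0.1]
finger_gap: 0.0899
t 24.62 tcp [ 0.4464 -0.2828  0.0823] yaw -77.63 gap 0.0899 F [0.3 0.1 0.1]
delta cm [0.   0.   0.12] turn 0.01
```

View pics/s18c.png

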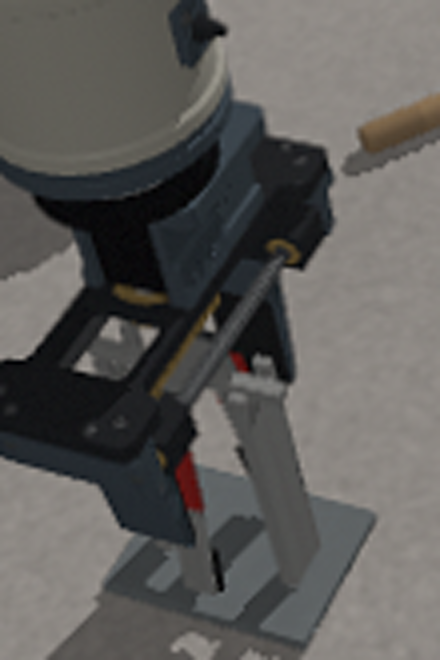

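The tongs are hanging in both notches and released; the force showed contact at 5.4 N before I let go. I'll lift clear, check, and work out the lever push.

```bash
python3 -m jog '0 0 1 0 1; 0 0 2.5 0 1; 0 0 3.5 0 1; 0 0 3.5 0 1; 0 0 2 0 1'
python3 - <<'E'
from h import *
s=snap('scene','s19');crop(s,80,180,190,345,4,'s19c')
P=np.array([.532,-.0295]);r=.06
prev=None
def c(th,lag):
    a=np.radians(th+16);return P+r*np.array([-np.sin(a),np.cos(a)])-lag*np.array([-np.cos(a),-np.sin(a)])
p=c(0,.038);to([*p,.12],-74)
for th,lag in[(0,.026)]+[(t,.025) for t in range(10,111,10)]:
    q=c(th,lag);print(th,np.round((q-p)*100,2),np.round(q,4));p=q
E
```

```text
time_s: 25.3
tcp_pos: [0.4469, -0.2831, 0.2099]
tcp_rot: [0.779, -0.627, 0.001, -0.0]
wrist_force: [-0.1, -0.1, 0.2]
finger_gap: 0.0912
t 25.35 tcp [ 0.4475 -0.2836  0.2118] yaw -77.62 gap 0.0913 F [ 1.1 -0.   3. ]
delta cm [10.45 32.23 -9.18] turn 3.62
0 [-1.15 -0.33] [0.5405 0.0353]
10 [-1.23  0.  ] [0.5282 0.0354]
20 [-1.12 -0.17] [0.517  0.0337]
30 [-1.08 -0.36] [0.5062 0.0302]
40 [-1.   -0.54] [0.4962 0.0248]
50 [-0.89 -0.7 ] [0.4874 0.0177]
60 [-0.75 -0.85] [0.4798 0.0093]
70 [-0.59 -0.96] [ 4.739e-01 -4.000e-04]
80 [-0.42 -1.05] [ 0.4697 -0.0109]
90 [-0.23 -1.11] [ 0.4674 -0.022 ]
100 [-0.03 -1.13] [ 0.4671 -0.0333]
110 [ 0.17 -1.12] [ 0.4688 -0.0445]
```

View pics/s19c.png

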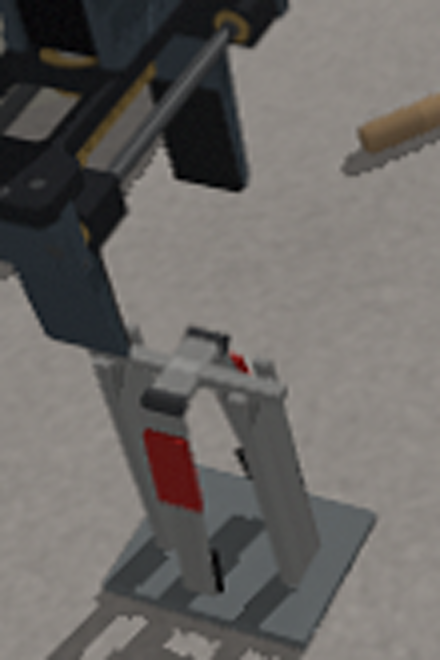

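The tongs hang back in place as at the start (bar about (113,268)–(150,277)). Now over to the lever.

```bash
python3 -m jog '0.8 2.5 0 0 0.5; 1.4 4.2 0 0.4 0; 1.4 4.2 0 0.5 0; 1.4 4.2 0 0.5 0; 1.4 4.2 0 0.5 0'
python3 -m jog '1.4 4.2 0 0.5 0; 1.3 4.2 0 0.5 0; 1.0 3.2 -2.5 0.5 0; 0.4 1.3 -3.5 0.2 0; 0 0 -3 0 0'
python3 -m jog '0 0 0 0 0; 0 0 0 0 0; 0 0 0 0 0; 0 0 0 0 0; 0 0 0 0 0'
python3 - <<'E'
from h import *
to([.552,.0386,.05],-74)
s=snap('scene','s20');t=snap('top','t20')
crop(s,210,120,310,275,5,'s20c');crop(t,210,140,320,250,6,'t20c')
E
```

```text
time_s: 25.98
tcp_pos: [0.5106, -0.0884, 0.2077]
tcp_rot: [0.79, -0.614, 0.0, -0.0]
wrist_force: [0.0, 0.1, 0.2]
finger_gap: 0.0443
time_s: 26.6
tcp_pos: [0.5514, 0.0403, 0.1165]
tcp_rot: [0.799, -0.601, -0.0, -0.0]
wrist_force: [-0.1, -0.5, 0.2]
finger_gap: 0.0007
time_s: 27.22
tcp_pos: [0.5516, 0.0391, 0.1179]
tcp_rot: [0.798, -0.602, 0.0, -0.0]
wrist_force: [0.3, 0.5, 0.5]
finger_gap: 0.0003
t 27.23 tcp [0.5516 0.0391 0.1179] yaw -74.03 gap 0.0003 F [0.3 0.5 0.5]
delta cm [ 0.04 -0.05 -6.79] turn 0.03
```

View pics/s20c.png

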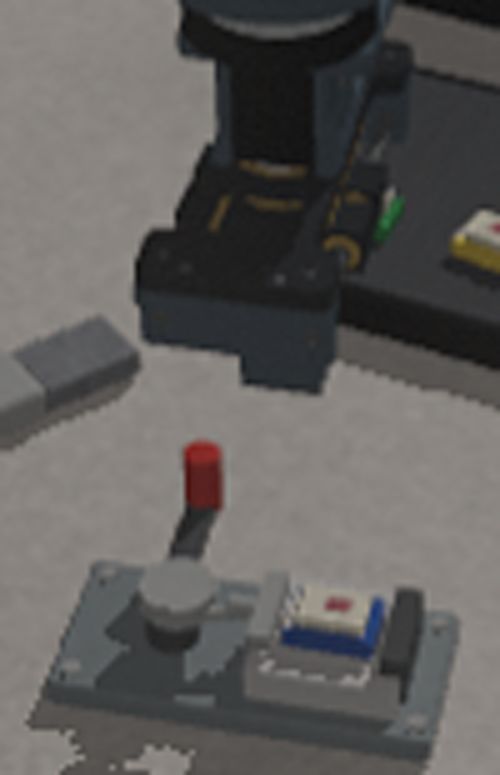

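View pics/t20c.png

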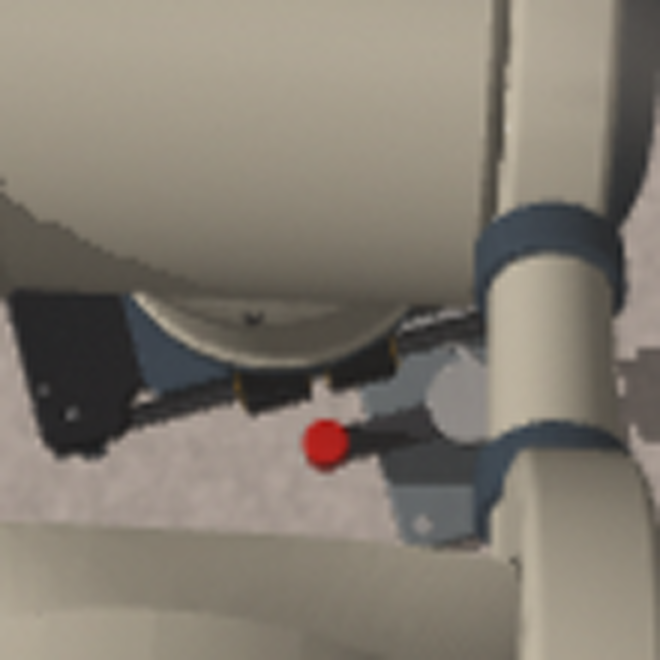

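The closed fingers are on the +x side of the knob (250,215), clear of the block. Going down.

```bash
python3 -m jog '0 0 -2 0 0; 0 0 -2 0 0; 0 0 -1.8 0 0; 0 0 -1 0 0; 0 0 0 0 0'
python3 - <<'E'
from h import *
to([.552,.0386,.05],-74)
s=snap('scene','s21')
crop(s,210,120,310,275,5,'s21c')
E
```

```text
time_s: 27.95
tcp_pos: [0.5512, 0.0392, 0.0491]
tcp_rot: [0.799, -0.602, -0.0, 0.0]
wrist_force: [0.3, -0.1, -0.2]
finger_gap: 0.0006
t 27.95 tcp [0.5512 0.0392 0.0491] yaw -74.02 gap 0.0006 F [ 0.3 -0.1 -0.2]
delta cm [ 0.08 -0.06  0.09] turn 0.02
```

View pics/s21c.png

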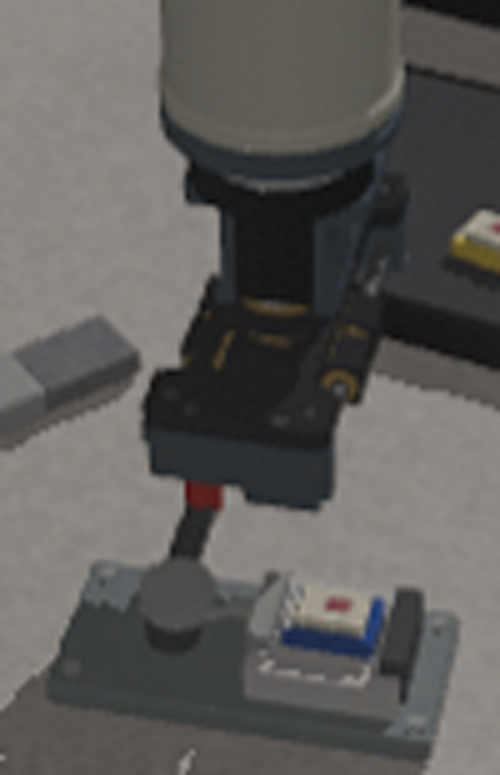

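Beside the knob and clear of it. Pushing along the arc.

```bash
python3 -m jog '-1.1 -0.3 0 0 0; -0.6 0 0 5 0; -0.6 0 0 5 0; -0.6 -0.1 0 5 0; -0.6 -0.1 0 5 0'
python3 -m jog '-0.5 -0.2 0 5 0; -0.5 -0.2 0 5 0; -0.5 -0.3 0 5 0; -0.5 -0.3 0 5 0; -0.5 -0.3 0 5 0'
python3 - <<'E'
from h import *
to([.4874,.0177,.05],-24)
s=snap('scene','s22');t=snap('top','t22')
crop(s,210,120,310,275,5,'s22c');crop(t,210,140,320,250,6,'t22c')
E
```

```text
time_s: 28.62
tcp_pos: [0.5166, 0.0343, 0.0502]
tcp_rot: [0.892, -0.453, 0.001, -0.001]
wrist_force: [3.9, 2.5, -1.9]
finger_gap: 0.0004
time_s: 29.25
tcp_pos: [0.491, 0.0215, 0.0501]
tcp_rot: [0.968, -0.249, 0.0, -0.001]
wrist_force: [1.6, 6.3, -0.3]
finger_gap: 0.0005
t 29.25 tcp [0.491  0.0215 0.0501] yaw -28.88 gap 0.0005 F [ 1.6  6.3 -0.3]
delta cm [-0.36 -0.38 -0.01] turn 4.88
```

View pics/s22c.png

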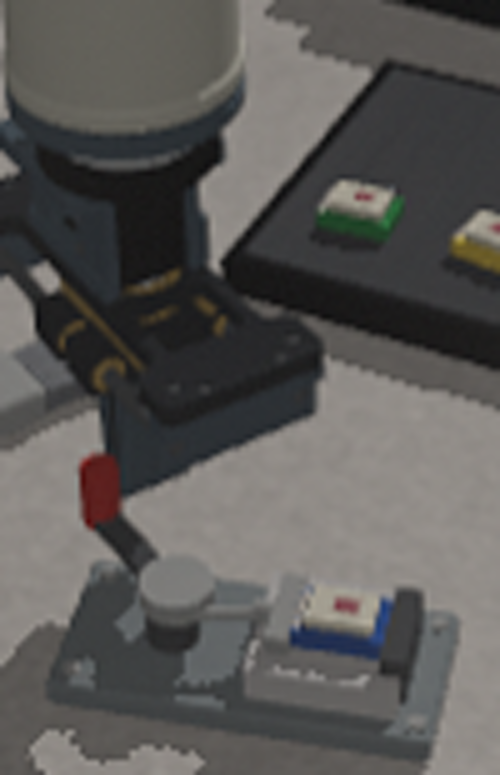

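The lever is part way round, with the knob at about (229,218), and the moving jaw is already pushing the block square. Continuing past the high point.

```bash
python3 -m jog '-0.4 -0.4 0 5 0; -0.4 -0.4 0 5 0; -0.4 -0.4 0 5 0; -0.3 -0.5 0 5 0; -0.3 -0.5 0 5 0'
python3 -m jog '-0.2 -0.5 0 5 0; -0.2 -0.5 0 5 0; -0.1 -0.6 0 5 0; -0.1 -0.5 0 5 0; 0 0 0 0 0'
python3 - <<'E'
from h import *
to([.4674,-.022,.05],16)
s=snap('scene','s23');t=snap('top','t23')
crop(s,190,120,310,275,5,'s23c');crop(t,210,140,320,250,6,'t23c')
E
```

```text
time_s: 29.98
tcp_pos: [0.4731, -0.0009, 0.0501]
tcp_rot: [0.999, -0.034, 0.001, -0.0]
wrist_force: [1.7, 2.9, 0.8]
finger_gap: 0.0006
time_s: 30.6
tcp_pos: [0.467, -0.0221, 0.0499]
tcp_rot: [0.99, 0.138, 0.0, 0.0]
wrist_force: [-0.7, 0.0, 0.2]
finger_gap: 0.0008
t 30.60 tcp [ 0.467  -0.0221  0.0499] yaw 15.92 gap 0.0008 F [-0.7  0.   0.2]
delta cm [0.04 0.01 0.01] turn 0.08
```

View pics/s23c.png

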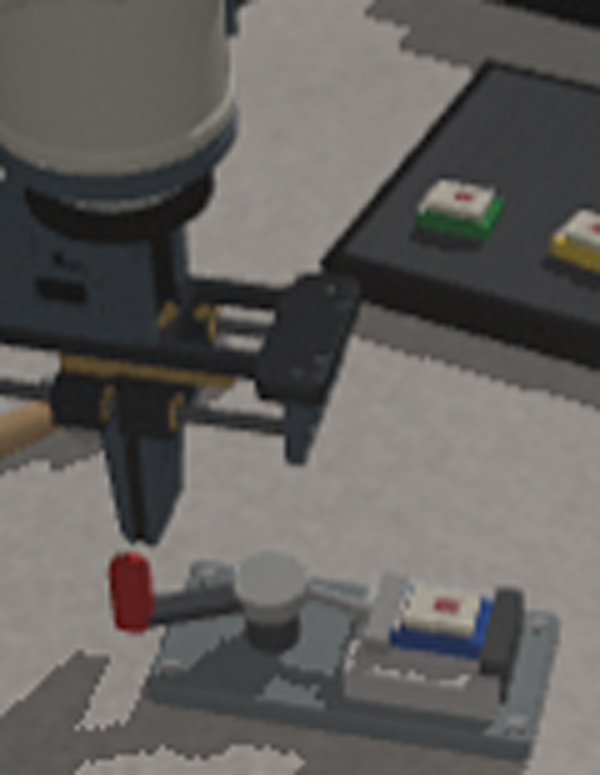

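The push force dropped to zero and the knob ran ahead of the fingers to about (216,238), so it has snapped over. Retreating and verifying.

```bash
python3 -m jog '0.1 0.6 0 0 0; 0 0 2 0 0; 0 0 5 0 0; 0 0 5 0 0; 0 0 4 0 0'
python3 -m jog '-0.5 4 0 0 0; -0.5 5 0 0 0; -0.5 5 0 0 0; -0.5 5 0 0 0; 0 5 0 0 0'
python3 -m jog '0 3 0 0 0; 0 0 0 0 0; 0 0 0 0 0; 0 0 0 0 0; 0 0 0 0 0'
python3 - <<'E'
from h import *
np.set_printoptions(precision=4,suppress=True)
to([.467,-.022,.05],16)
s=snap('scene','s24');t=snap('top','t24')
crop(s,200,180,310,275,6,'s24c');crop(t,235,140,325,250,6,'t24c')
E
```

```text
time_s: 31.32
tcp_pos: [0.4685, -0.0153, 0.2114]
tcp_rot: [0.99, 0.139, 0.001, 0.0]
wrist_force: [-0.2, -0.2, -0.2]
finger_gap: 0.0004
time_s: 31.95
tcp_pos: [0.4475, 0.2263, 0.2095]
tcp_rot: [0.99, 0.139, -0.0, 0.0]
wrist_force: [1.2, -0.1, -0.5]
finger_gap: 0.0002
time_s: 32.58
tcp_pos: [0.4485, 0.2535, 0.2095]
tcp_rot: [0.99, 0.138, -0.0, 0.0]
wrist_force: [0.1, 0.4, -0.0]
finger_gap: 0.0006
t 32.58 tcp [0.4485 0.2535 0.2095] yaw 15.91 gap 0.0006 F [ 0.1  0.4 -0. ]
delta cm [  1.85 -27.55 -15.95] turn 0.09
```

View pics/s24c.png

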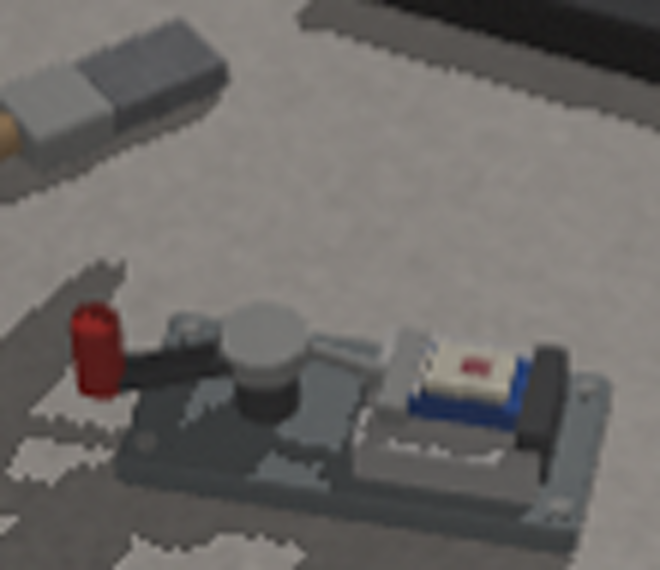

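View pics/t24c.png

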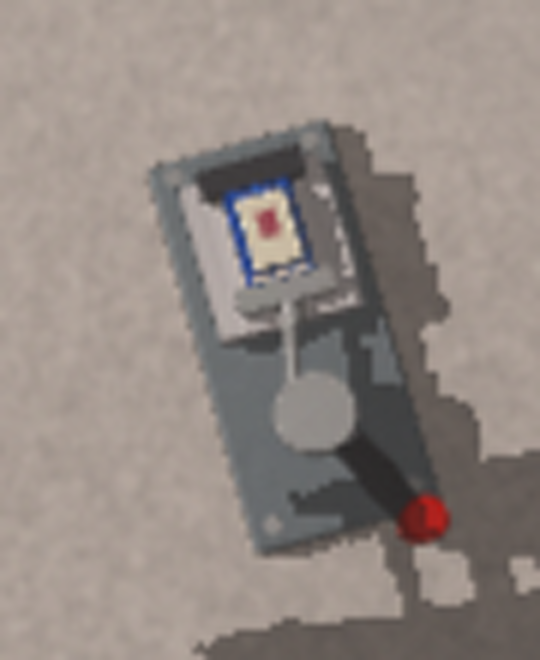

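View pics/s24.png

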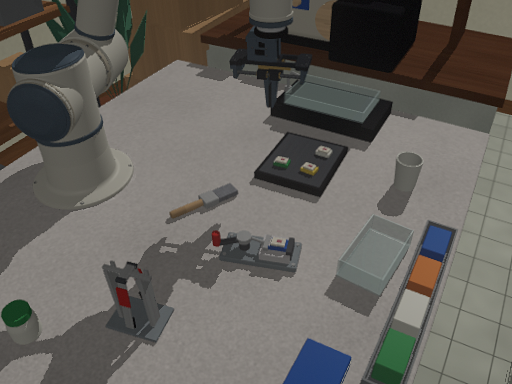

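Run:
```python
from h import *
o=lambda c,x,y:(x+(c[0]+.5)/6-.5,y+(c[1]+.5)/6-.5)
for n,k,h in(('top',o((425,518),235,140),o((314,411),235,140)),('scene',o((96,318),200,180),o((264,340),200,180))):
    d=onz(n,k,.07)-onz(n,h,.048);print(n,np.round(d,4),np.hypot(d[0],d[1]),'lever rad',np.radians((np.degrees(np.arctan2(d[1],d[0]))-106)%360))
robot.close_job()
```

```text
top [-0.0439 -0.0416  0.022 ] 0.06046720746811869 lever rad 2.050841990396369
scene [-0.0458 -0.0372  0.022 ] 0.05903997703546735 lever rad 1.9742189654129818
the job is handed in; nothing more can be done
```

The blue block is clamped: I picked it up with the tongs, set it flat and square between the clamp's jaws, hung the tongs back on their stand and closed the cam lever. The job was handed in at about 32.7 s, with the arm clear of everything.

- **Lever:** the two views put it at 2.05 and 1.97 rad, against 2.0 for fully closed. The pushing force fell to zero as the lever snapped over.
- **Block:** both views show it flat and pressed against the fixed jaw.
- **Tongs:** they hang in both notches, looking the same as at the start.
- **Other blocks:** yellow, green and white looked untouched on the cold plate in the last scene view.

Two checks disagreed or failed:

- **Cameras:** the two views differed by about 4 mm. I averaged them and aligned the block relative to the clamp in the scene view.
- **Set-down force:** the wrist force showed no clear contact when the block was set down. I judged contact from the block's pixels no longer moving, so I overtravelled by about 1.5 mm. The tongs slid down on the block by roughly that much, with no visible effect on it.

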